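Load the padlock polishing tub and start it

TASK

The polishing tub was left running empty: first press the broad stop key so that the key that is in pops up, then swing the latch lever off the lid and open the lid wide. Lay every padlock from the bench flat on the tub floor, side by side, shut the lid, swing the latch lever fully back over it, and last press the high key (the one farthest from the stop key) until it stays in. Leave the other things on the bench where they are, and never have the lid open unless the stop key is in.

Things in the scene. Friction and masses are not known exactly. Their poses are not given: they have to be found in the camera images.
- tub: Bench-top polishing tub, fixed to the bench: a grey box with outer size 180 (its x, front to back) x 320 (its y) x 85 mm high, walls 5 mm, tub floor 33 mm above the bench, so the inside is 170 x 310 mm and 52 mm deep. A dark solid deck 85 mm wide and 85 mm high joins its -y side and carries the latch lever. Origin: centre of the underside of the 180 x 320 box (deck not counted). Its -x face looks towards the robot.
- lid_hinge (a point): Middle of the lid's hinge line, which runs along the tub's y axis at the top of the far (+x) wall: 90 mm behind the tub's origin, 85.5 mm above the bench.
- lid_handle (a point): Grip point, mid-length of the round bar handle on the lid; the bar is 11 mm thick, 100 mm long (along the tub's y) and stands 35 mm off the lid's upper face, 150 mm from the hinge line. Its frame turns with the lid: x from the lid's front edge to the hinge, z out of the lid's upper face.
- lid_edge (a point): Middle of the lid's free (front) edge, half way through its thickness. The lid is a flat aluminium plate 180 x 320 x 8 mm, 0.25 kg, covering the tub only, not the deck.
- lid (a joint): Lid angle: 0 shut on the tub, grows as the free edge rises and swings back away from the robot, 1.65 rad is the stop (just past upright). The hinge is stiff: the lid stays where it is left; moving it takes about 1 to 3 N at the free edge; once open, its upper face and handle look away from the robot. While the latch lever lies over it, the lid cannot open.
- latch_pivot (a point): On the vertical pivot axis of the latch lever, on the deck beside the lid (tub frame x -20, y -205 mm), at the height of latch_knob.
- latch_knob (a point): Grip point of the upright round black knob (18 mm diameter, 40 mm tall) on the latch lever, 90 mm from the pivot; 14 mm below the knob's top and 26 mm above the lever's bar, 129.5 mm above the bench.
- latch (a joint): Angle of the latch lever, a steel bar 22 mm wide swinging level about its pivot: 0 = its bar points along the tub's +y, over the lid and locking it; grows anticlockwise seen from above, knob coming towards the robot; from about 1.3 rad it is clear of the lid; stop at 1.75 rad. It stays where it is left, taking about 1.3 N at the knob.
- panel: Key bank: a low white box 80 (x) x 225 (y) x 50 mm high fixed to the bench, with four dark grey keys in a row along its y. From +y to -y: the broad stop key (54 mm wide), then three keys 32 mm wide: low, middle and, at the -y end, high. Every key is 50 mm long in x; a key that is up stands 20 mm above the box (70 mm above the bench), a key that is in stands 10 mm above it. Origin: centre of the underside.
- key_stop (a joint): How far the broad stop key is pressed straight down (its centre lies at panel frame x 0, y 72 mm; top 70 mm above the bench when up): 0 up, 0.010 m fully in. The bank is interlocked: exactly one key is in at rest; pressing another (about 3 to 4 N at first) snaps over half way, it stays in and the one that was in pops up.
- key_low (a joint): How far the low key is pressed straight down (its centre lies at panel frame x 0, y 18 mm; top 70 mm above the bench when up): 0 up, 0.010 m fully in. The bank is interlocked: exactly one key is in at rest; pressing another (about 3 to 4 N at first) snaps over half way, it stays in and the one that was in pops up.
- key_mid (a joint): How far the middle key is pressed straight down (its centre lies at panel frame x 0, y -30 mm; top 70 mm above the bench when up): 0 up, 0.010 m fully in. The bank is interlocked: exactly one key is in at rest; pressing another (about 3 to 4 N at first) snaps over half way, it stays in and the one that was in pops up.
- key_high (a joint): How far the high key is pressed straight down (its centre lies at panel frame x 0, y -78 mm; top 70 mm above the bench when up): 0 up, 0.010 m fully in. The bank is interlocked: exactly one key is in at rest; pressing another (about 3 to 4 N at first) snaps over half way, it stays in and the one that was in pops up.
- lock_a: Long-bodied brass padlock, shut, lying flat; 0.32 kg. Origin: centre of the whole lock (14 mm above what it lies on). Body 64 (x) x 40 (y) x 28 mm high, its centre 18 mm from the origin towards -x; steel shackle 34 mm wide and 10 mm thick reaching to 50 mm at +x. May be absent.
- lock_b: Long-bodied brass padlock, shut, lying flat; 0.32 kg. Origin: centre of the whole lock (14 mm above what it lies on). Body 64 (x) x 40 (y) x 28 mm high, its centre 18 mm from the origin towards -x; steel shackle 34 mm wide and 10 mm thick reaching to 50 mm at +x. May be absent.
- lock_c: Long-bodied brass padlock, shut, lying flat; 0.32 kg. Origin: centre of the whole lock (14 mm above what it lies on). Body 64 (x) x 40 (y) x 28 mm high, its centre 18 mm from the origin towards -x; steel shackle 34 mm wide and 10 mm thick reaching to 50 mm at +x. May be absent.
- lock_d: Long-bodied brass padlock, shut, lying flat; 0.32 kg. Origin: centre of the whole lock (14 mm above what it lies on). Body 64 (x) x 40 (y) x 28 mm high, its centre 18 mm from the origin towards -x; steel shackle 34 mm wide and 10 mm thick reaching to 50 mm at +x. May be absent.
- oil_can: Bystander, to be left alone: upright can, 60 mm diameter, 150 mm high. Origin on its underside.
- mug: Bystander, to be left alone: mug, 80 mm diameter, 90 mm high. Origin on its underside.
- brush: Bystander, to be left alone: brush, 200 mm long. Origin on its underside.
- cylinder_lock: Bystander, to be left alone: steel profile lock cylinder 70 x 30 x 39 mm (no shackle). Origin on its underside.
- rim_lock: Bystander, to be left alone: flat dark steel rim lock case 110 x 75 x 30 mm (no shackle). Origin on its underside.

How it is judged:
On the way, in this order (a step that is already met when the one before it is completed fails the run):
1. the stop key is in and the other keys are up (value of joint key_stop above 0.0085 m and value of joint each of key_low, key_mid, key_high below 0.0015 m), for 0.2 s.
2. the latch lever is clear of the lid (value of joint latch above 1.3 rad), for 0.2 s.
3. the lid is open wide (value of joint lid above 1.2 rad), for 0.2 s.
4. with the lid open, every padlock lies flat on the tub floor, let go (x of lock_a in the frame of tub between -0.082 and 0.082 m and y of lock_a in the frame of tub between -0.152 and 0.152 m and z of each of lock_a, lock_b, lock_c, lock_d in the frame of tub below 0.058 m and angle between the z axis of each of lock_a, lock_b, lock_c, lock_d and the z axis of tub, either way round below 0.3 rad and x of lock_b in the frame of tub between -0.082 and 0.082 m and y of lock_b in the frame of tub between -0.152 and 0.152 m and x of lock_c in the frame of tub between -0.082 and 0.082 m and y of lock_c in the frame of tub between -0.152 and 0.152 m and x of lock_d in the frame of tub between -0.082 and 0.082 m and y of lock_d in the frame of tub between -0.152 and 0.152 m and contact force between each of lock_a, lock_b, lock_c, lock_d and the fingers below 0.3 N and value of joint lid above 0.8 rad), for 0.2 s.
5. the lid is shut (value of joint lid below 0.05 rad), for 0.2 s.
6. the latch lever is back over the lid (value of joint latch below 0.2 rad), for 0.2 s.
7. the high key is in (value of joint key_high above 0.0085 m and value of joint key_stop below 0.0015 m), for 0.2 s.
At the end, for the whole second after the job is handed in: Every padlock present lies in the tub, flat (within 0.3 rad) on its floor and none on another (origin below 58 mm above the bench), at rest; the lid is shut (below 0.05 rad), the latch lever over it (below 0.2 rad), the high key in (at least 8.5 mm) and the other three keys up (at most 1.5 mm) (all of step 7 and x of lock_a in the frame of tub between -0.082 and 0.082 m and y of lock_a in the frame of tub between -0.152 and 0.152 m and z of each of lock_a, lock_b, lock_c, lock_d in the frame of tub below 0.058 m and angle between the z axis of each of lock_a, lock_b, lock_c, lock_d and the z axis of tub, either way round below 0.3 rad and x of lock_b in the frame of tub between -0.082 and 0.082 m and y of lock_b in the frame of tub between -0.152 and 0.152 m and x of lock_c in the frame of tub between -0.082 and 0.082 m and y of lock_c in the frame of tub between -0.152 and 0.152 m and x of lock_d in the frame of tub between -0.082 and 0.082 m and y of lock_d in the frame of tub between -0.152 and 0.152 m and value of joint lid below 0.05 rad and value of joint latch below 0.2 rad and value of joint each of key_low, key_mid below 0.0015 m and linear speed of each of lock_a, lock_b, lock_c, lock_d below 0.02 m/s); the robot touches nothing.
It fails at once if the lid is open (over 0.2 rad) while the stop key is not in (value of joint lid above 0.2 rad and value of joint key_stop below 0.005 m).
It fails at once if a bystander is shoved more than 60 mm (distance of any of brush, oil_can, mug, cylinder_lock, rim_lock from where it was at the start of the episode above 0.06 m).
It fails at once if the can or the mug is knocked over (angle between any of oil_can, mug's own z axis and vertical above 0.6 rad).
Of lock_a, lock_b, lock_c, lock_d only 2 to 4 are there at a start; the rules pass over those that are not, and their reading is None.
At some moment in a run one of lock_a, lock_b, lock_c, lock_d may be knocked a few centimetres aside while the robot is not near it.
Once in a run the grip may slacken for a moment while it holds something.
It also fails if it takes over 210 s, if anything falls off the work surface, if the arm or the gripper's body presses on something with over 40 N, if the wrist force passes 120 N, or if a joint passes its speed limit or range.

ROBOT

A 6-joint arm with a two-finger parallel gripper is mounted at the origin on the work surface. World frame = base frame: x ahead of the robot, y to its left, z up, the work surface at z = 0. Lengths are in m, angles in rad, forces in N, time in s.
With the tool pointing down it reaches from about 0.25 to 0.725 m from the base axis. Payload 4 kg.
Tool frame: the origin (TCP) lies on the centre line of the jaws, within the pads' length; the fingertips stand 25 mm ahead of it and the grasp point (between the pads) lies 6 mm ahead of it; z points along the fingers, x is the direction in which the jaws open and shut, and the axes are right-handed (so a half turn about z gives the same grasp; the last joint's range is limited). The gripper opens to 85 mm and grips with 20 to 120 N. Pads are 22 mm wide; open, the fingers measure 114 mm over their backs; the gripper's body (76 mm by 85 mm) begins 54 mm behind the grasp point. The pads swing forward as they close: fully open they stand 13 mm farther back than shut.
Start: joints at [-1.131, 0.241, 0.005, 1.335, 0, 1.571], TCP at [0.213, -0.452, 0.256] pointing down, gripper open.
Joint ranges: [-2.72, 2.72], [-1.05, 1.87], [-1.09, 1.28], [-1.99, 2.15], [-1.42, 1.44], [-3.14, 3.14]. Speed limits (rad/s): [2.79, 2.79, 3.14, 3.14, 3.14, 3.14].

INTERFACE

Orientations are given as a unit quaternion [x, y, z, w].
In Python, from workcell import bot, imaging, order gives the robot as it stands.
- The arm moves only by the tool carry_out, never from a script. Its argument "moves" is a list of rows, each a list of 5 numbers: the shift along the tool's x, y, z scaled (see below), then the turn about the tool's z scaled (see below), then the opening, from -1 (shut) to 1 (fully open). In form: [[tx, ty, tz, roll, hand], ...]. A call has 1 to 20 rows; each row is the pose to reach, as a shift and turn from the pose commanded when the call began, along the tool's axes at that moment; what a row does not reach only later rows make up. The controller multiplies each number of a shift by 0.1 m and each number of a turn by 90 degrees. A row lasts 1/10 s, in which the tool goes at most 50 mm and 8.59 degrees, less where a joint would pass 70% of its speed; a pose out of reach is approached as far as the arm can. A call with a number of a shift or a turn outside -1 to 1 is refused whole. A call with a gripper value outside its range is refused whole. The fingers move at their own pace and stop on an object; the grip force is fixed at half the most. Time passes only in rows, so rows that repeat a pose let the fingers close. It gives the time, the measured TCP pose, the force and the opening at its end, in the units of the state.
- bot.get_obs(): the state, without advancing time (a new reading comes with each control period).
- imaging.camera(name): name is "scene" or "side" or "wrist"; returns the picture (420x560x3 uint8, red, green, blue); there is no depth.
- imaging.camera_model(name): a dict with "fovy" (degrees; the focal length in pixels is half the picture's height over the tangent of half this angle, whatever the lens; pixels are square), "cx", "cy" (the principal point, pixels), "eye" and "rotation" of the camera in the world. Camera axes: x right, y up, looking along -z (the intrinsics and any distortion apply to the point x, -y, -z); pixel columns grow to the right and rows downward; lengths in m; the calibration is good to about 2 mm. A picture is of the moment at which its call begins: read the wrist's pose just before it. camera_model takes no time and is no camera call; for the wrist camera it gives the pose at the moment of the call.
- order.job_done(): hands the job in, once; it reports no verdict.
The state is a dict: "clock": time; "joint_pos": joint angles; "joint_vel": joint speeds; "tau": joint torques, N m; "eef_pos": TCP position; "tool_rot": TCP orientation; "ft_force": force on the tool from outside, world axes, zero at the start; "ft_torque": the same for the moment, N m; "grip_width": finger opening in m.
Only numpy, scipy, OpenCV 4.12 (cv2) and the standard library are available. Lean on these libraries where they do the work, as an engineer would, in place of code of your own. Each camera call takes 0.05 s, during which the arm holds its last target.

## Working session

There is one attempt and no reset: what is moved stays moved. The work goes in short steps, Python scripts to look and compute and a tool call to move; the robot and the scene stay as the last step left them, time stands still between calls to the robot, and variables do not carry over. Pictures are saved under pics/ and viewed, and the job is handed in when it is done.

Besides the shell and the picture viewer there is one more tool, called after "Emit:" in YAML: its name, and indented under it one key for each argument. carry_out: Moves the arm, as the interface text tells. Its arguments: {"type":"object","properties":{"moves":{"type":"array","items":{"type":"array","items":{"type":"number","minimum":-1,"maximum":1}}}},"required":["moves"]}

```bash
ls; mkdir -p pics; python3 - <<'E'
from workcell import bot, imaging, order
import cv2
print(bot.get_obs())
for n in ["scene","side","wrist"]:
    print(n,imaging.camera_model(n))
    cv2.imwrite(f"pics/{n}0.png",imaging.camera(n)[:,:,::-1])
E
```

```text
pics
{'clock': 0.0, 'joint_pos': array([-1.13101165e+00,  2.41403183e-01,  3.72688607e-03,  1.33515086e+00,
        1.03208352e-05,  1.57080308e+00]), 'joint_vel': array([-0.00239406,  0.00058349, -0.00082929, -0.00090816,  0.0016114 ,
       -0.00243833]), 'tau': array([-1.66764632e-03, -3.72314894e+01,  2.52409476e+01,  1.69246428e-02,
       -1.84266401e-04,  5.54396507e-06]), 'eef_pos': array([ 0.21263635, -0.45191341,  0.25541877]), 'tool_rot': array([ 8.44315419e-01, -5.35845540e-01, -8.54568950e-04, -5.48456774e-04]), 'ft_force': array([-0.09098804,  0.37035855, -0.51653651]), 'ft_torque': array([-0.03461831, -0.01470073,  0.04520049]), 'grip_width': 0.08550512715007888}
scene {'fovy': 52.60653636707102, 'cx': 282.4305567099047, 'cy': 203.02790482901972, 'eye': array([1.3669187 , 0.26393286, 0.83158422]), 'rotation': array([0.25400916, 0.35409021, 0.7232245 , 0.53576656])}
side {'fovy': 43.97802640926261, 'cx': 283.0700389736709, 'cy': 214.38439621750317, 'eye': array([-0.12482725, -1.06573601,  1.34073978]), 'rotation': array([ 0.37106404, -0.10155711, -0.25052411,  0.88838916])}
wrist {'fovy': 62.72566745165164, 'cx': 278.96170732099915, 'cy': 208.81768540150722, 'eye': array([ 0.28447563, -0.41876033,  0.37418792]), 'rotation': array([-0.13160475,  0.08429195, -0.52918049,  0.83399224])}
```

View pics/scene0.png

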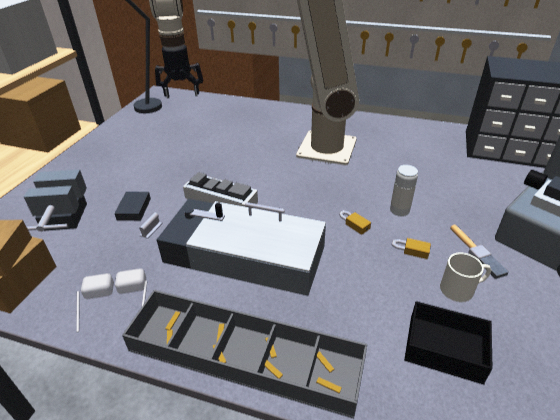

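View pics/side0.png

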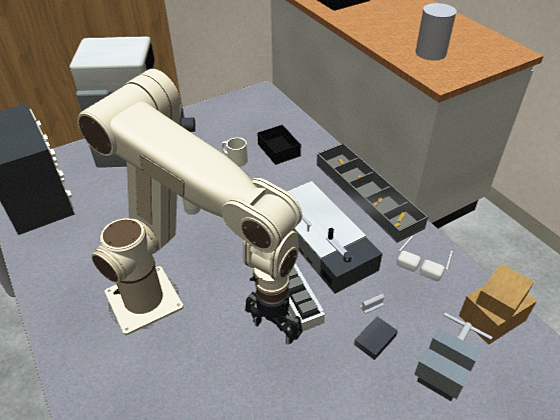

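View pics/wrist0.png

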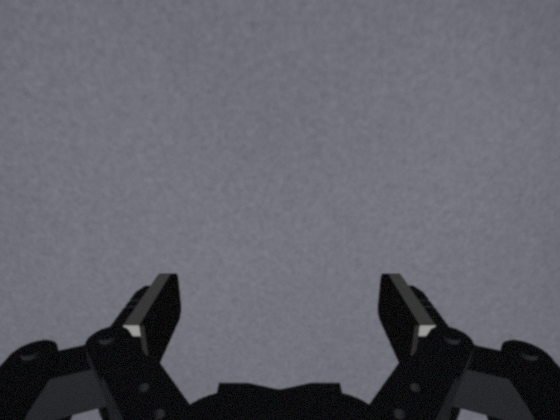

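```bash
cat > h.py <<'E'
from workcell import bot, imaging, order
import numpy as np, cv2
from scipy.spatial.transform import Rotation as R
def model(n): 
    m=imaging.camera_model(n); m['f']=210/np.tan(np.radians(m['fovy'])/2); return m
def ray(m,u,v):
    d=np.array([(u-m['cx'])/m['f'],-(v-m['cy'])/m['f'],-1.]); d=R.from_quat(m['rotation']).apply(d)
    return d/np.linalg.norm(d)
def onz(m,u,v,z):
    d=ray(m,u,v); e=np.array(m['eye']); return e+d*(z-e[2])/d[2]
def proj(m,p):
    q=R.from_quat(m['rotation']).inv().apply(np.atleast_2d(p)-m['eye'])
    return np.c_[m['cx']+m['f']*q[:,0]/-q[:,2], m['cy']-m['f']*q[:,1]/-q[:,2]]
def tri(obs): # list of (m,u,v)
    A=0;b=0
    for m,u,v in obs:
        d=ray(m,u,v);P=np.eye(3)-np.outer(d,d);A=A+P;b=b+P@np.array(m['eye'])
    p=np.linalg.solve(A,b); res=[np.linalg.norm((np.eye(3)-np.outer(ray(m,u,v),ray(m,u,v)))@(p-m['eye'])) for m,u,v in obs]
    return p,res
def snap(n,name):
    o=bot.get_obs(); m=model(n); im=imaging.camera(n)[:,:,::-1].copy(); cv2.imwrite(f"pics/{name}.png",im); 
    import pickle; pickle.dump((o,m,im),open(f"pics/{name}.pkl","wb")); return o,m,im
def load(name):
    import pickle; return pickle.load(open(f"pics/{name}.pkl","rb"))
def crop(im,x0,y0,x1,y1,k,name):
    cv2.imwrite(f"pics/{name}.png",cv2.resize(im[y0:y1,x0:x1],None,fx=k,fy=k,interpolation=cv2.INTER_CUBIC))
def move(dp,o=None):
    "world shift -> tool units"
    o=o or bot.get_obs(); return R.from_quat(o['tool_rot']).inv().apply(dp)/0.1
def st():
    o=bot.get_obs(); r=R.from_quat(o['tool_rot']).as_matrix()
    print('t',round(o['clock'],2),'p',o['eef_pos'].round(4),'toolx',r[:,0].round(3),'z',r[:,2].round(3),'yaw',np.degrees(np.arctan2(r[1,0],r[0,0])).round(1),'F',o['ft_force'].round(1),'w',o['grip_width'].round(4),'j',o['joint_pos'].round(2))
    return o
E
python3 - <<'E'
from h import *
im=cv2.imread('pics/scene0.png'); crop(im,120,160,340,300,3.6,'c1'); crop(im,320,150,520,310,3.75,'c2')
im=cv2.imread('pics/side0.png'); crop(im,230,150,400,360,2.8,'c3')
m=model('scene')
for u,v in [(355,221),(415,247)]: print(onz(m,u,v,0.014))
E
```

```text
[0.40346847 0.17725966 0.014     ]
[0.46498621 0.35215505 0.014     ]
```

View pics/c1.png

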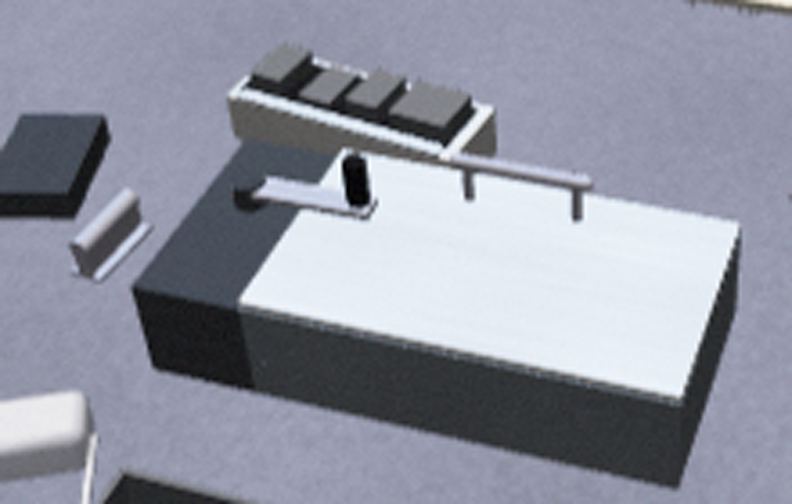

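View pics/c2.png

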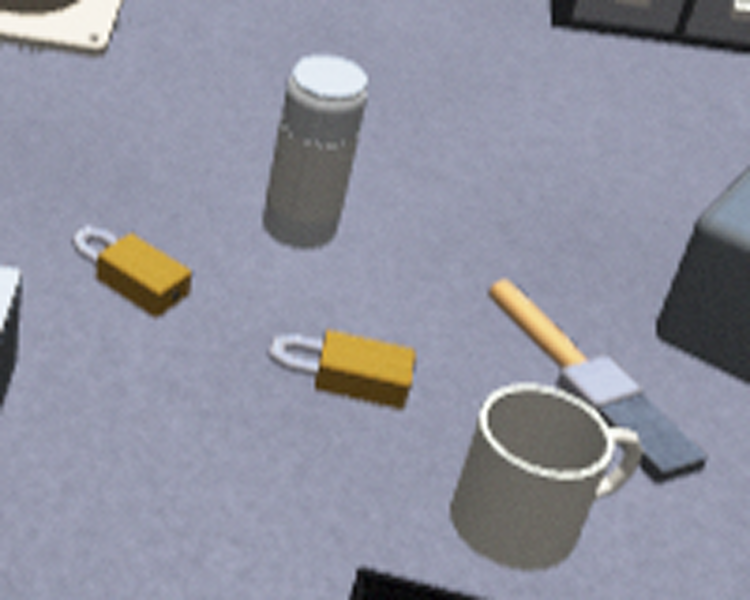

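View pics/c3.png

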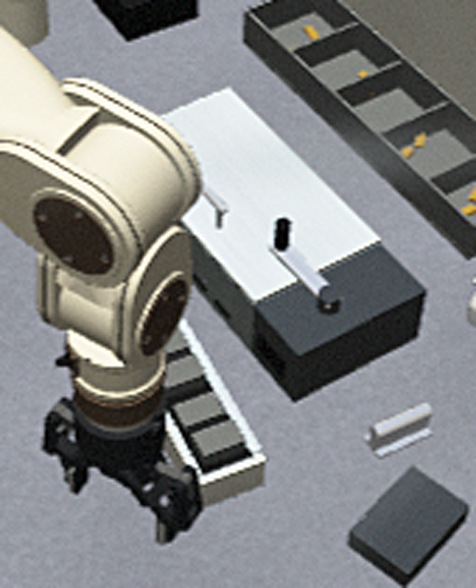

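```bash
python3 - <<'E'
from h import *
m=model('scene'); s=model('side')
c=lambda u,v:(120+u/3.6,160+v/3.6)
d=lambda u,v:(230+u/2.8,150+v/2.8)
print('lid far+y, near+y, near-y, far-y')
P=[onz(m,*c(*q),0.0935) for q in [(740,228),(685,400),(240,303),(345,150)]]
for p in P: print(p.round(4))
print([np.linalg.norm(P[i]-P[(i+1)%4]).round(3) for i in range(4)])
Q=[onz(s,*d(*q),0.0935) for q in [(229,88),(382,243),(258,302)]]
print('side near+y, near-y, far-y');[print(p.round(4)) for p in Q]
print('tri near+y',tri([(m,*c(685,400)),(s,*d(229,88))]));print('tri near-y',tri([(m,*c(240,303)),(s,*d(382,243))]));print('far-y',tri([(m,*c(345,150)),(s,*d(258,302))]))
print('deck near -y corner', onz(m,*c(134,288),.085), onz(s,*d(425,290),.085))
print('knob top',tri([(m,*c(355,158)),(s,*d(283,221))]),'pivot', onz(m,*c(246,190),.1),onz(s,*d(330,303),.1))
print('handle ends',onz(m,*c(445,157),.1285),onz(m,*c(590,182),.1285))
print('keys top .07 (high, mid, low, stop)')
for q in [(285,62),(330,82),(377,92),(433,103)]: print(onz(m,*c(*q),.07))
print('panel top corners .05')
for q in [(235,93),(490,108),(450,155)]: print(onz(m,*c(*q),.05))
e=lambda u,v:(320+u/3.75,150+v/3.75)
print('locks')
print('A top',[onz(m,*e(*q),.028)[:2].round(4) for q in [(135,235),(98,266),(160,298),(190,268)]],'shackle tip',onz(m,*e(75,238),.014))
print('B top',[onz(m,*e(*q),.028)[:2].round(4) for q in [(327,330),(317,370),(407,390),(414,350)]],'shackle tip',onz(m,*e(269,350),.014))
print('can',onz(m,*e(300,225),0.0),'mug',onz(m,*e(520,530),0))
E
```

```text
lid far+y, near+y, near-y, far-y
[0.5284 0.113  0.0935]
[0.7037 0.1163 0.0935]
[ 0.7046 -0.2025  0.0935]
[ 0.5253 -0.2038  0.0935]
[np.float64(0.175), np.float64(0.319), np.float64(0.179), np.float64(0.317)]
side near+y, near-y, far-y
[0.7018 0.1027 0.0935]
[ 0.7016 -0.2192  0.0935]
[ 0.5277 -0.2178  0.0935]
tri near+y (array([0.70343098, 0.11216907, 0.08873789]), [np.float64(0.004627859655672404), np.float64(0.004627859655672306)])
tri near-y (array([ 0.70270108, -0.21039603,  0.08707507]), [np.float64(0.005385461443044632), np.float64(0.005385461443044693)])
far-y (array([ 0.5264816 , -0.20990854,  0.09003007]), [np.float64(0.00613878596906604), np.float64(0.006138785969065916)])
deck near -y corner [ 0.70466677 -0.28779943  0.085     ] [ 0.70385684 -0.29682608  0.085     ]
knob top (array([ 0.59207101, -0.16367223,  0.14346082]), [np.float64(0.0038182735118774394), np.float64(0.0038182735118773327)]) pivot [ 0.59863451 -0.25114932  0.1       ] [ 0.59179055 -0.26552782  0.1       ]
handle ends [ 0.55192953 -0.10678239  0.1285    ] [0.54944974 0.00492024 0.1285    ]
keys top .07 (high, mid, low, stop)
[ 0.39885579 -0.32077073  0.07      ]
[ 0.41529047 -0.27024824  0.07      ]
[ 0.41741711 -0.2256375   0.07      ]
[ 0.41869178 -0.17404561  0.07      ]
panel top corners .05
[ 0.42878009 -0.35715797  0.05      ]
[ 0.38674293 -0.13580864  0.05      ]
[ 0.45728464 -0.14517847  0.05      ]
locks
A top [array([0.3817, 0.1752]), array([0.4269, 0.1542]), array([0.4501, 0.2056]), array([0.4093, 0.2222])] shackle tip [0.38184017 0.12836768 0.014     ]
B top [array([0.4504, 0.328 ]), array([0.4949, 0.3244]), array([0.4972, 0.3863]), array([0.4541, 0.3895])] shackle tip [0.46841829 0.29004514 0.014     ]
can [0.29643482 0.29937183 0.        ] mug [0.57956287 0.46703258 0.        ]
```

Emit:
carry_out:
  moves:
    - [0.43,-0.9,-0.4,-0.72,-1]
    - [0.43,-0.9,-0.4,-0.72,-1]
    - [0.43,-0.9,-0.4,-0.72,-1]
    - [0.43,-0.9,-0.4,-0.72,-1]
    - [0.43,-0.9,-0.4,-0.72,-1]
    - [0.43,-0.9,-0.4,-0.72,-1]
    - [0.43,-0.9,-0.4,-0.72,-1]
    - [0.43,-0.9,-0.4,-0.72,-1]
    - [0.43,-0.9,-0.4,-0.72,-1]

```text
clock: 1.05
eef_pos: [0.3125, -0.4528, 0.2959]
tool_rot: [1.0, -0.0, -0.0, -0.0]
ft_force: [0.5, 0.0, -0.0]
grip_width: -0.0003
```

Emit:
carry_out:
  moves:
    - [1,-1,0,0,-1]
    - [1,-1,0,0,-1]
    - [1,-1,0,0,-1]
    - [1,-1,0,0,-1]

```text
clock: 1.45
eef_pos: [0.4156, -0.3495, 0.296]
tool_rot: [1.0, 0.002, 0.0, -0.001]
ft_force: [-0.7, -0.3, -0.7]
grip_width: -0.0001
```

```bash
python3 - <<'E'
from h import *
o=st(); print(model('wrist'))
snap('wrist','w1'); snap('side','s1'); snap('scene','sc1')
E
```

```text
Traceback (most recent call last):
  File "h.py", line 32, in st
    print('t',round(o['clock'],2),'p',o['eef_pos'].round(4),'toolx',r[:,0].round(3),'z',r[:,2].round(3),'yaw',np.degrees(np.arctan2(r[1,0],r[0,0])).round(1),'F',o['ft_force'].round(1),'w',o['grip_width'].round(4),'j',o['joint_pos'].round(2))
                                                                                                                                                                                            ^^^^^^^^^^^^^^^^^^^^^
AttributeError: 'float' object has no attribute 'round'
```

```bash
sed -i "s/o\['grip_width'\].round(4)/round(float(o['grip_width']),4)/" h.py; python3 - <<'E'
from h import *
o=st(); print(model('wrist'))
snap('wrist','w1'); snap('side','s1'); snap('scene','sc1')
E
```

```text
t 1.45 p [ 0.4156 -0.3495  0.296 ] toolx [1.    0.005 0.001] z [ 0.001  0.002 -1.   ] yaw 0.3 F [-0.7 -0.3 -0.7] w -0.0001 j [-0.7   0.32  0.21  1.46  0.    0.87]
{'fovy': 62.72566745165164, 'cx': 278.96170732099915, 'cy': 208.81768540150722, 'eye': array([ 0.41495513, -0.2706962 ,  0.41482037]), 'rotation': array([-0.15609159, -0.00135059,  0.0021554 ,  0.98773931]), 'f': np.float64(344.5375890129672)}
```

View pics/w1.png

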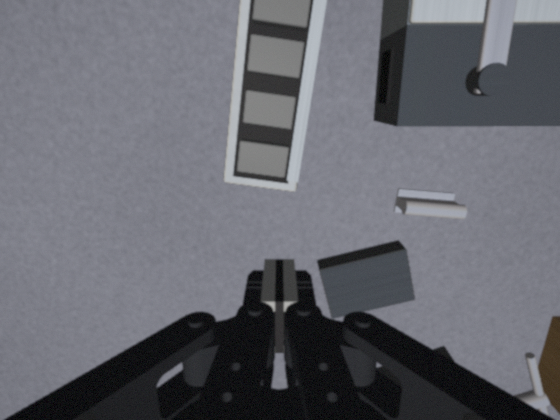

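View pics/s1.png

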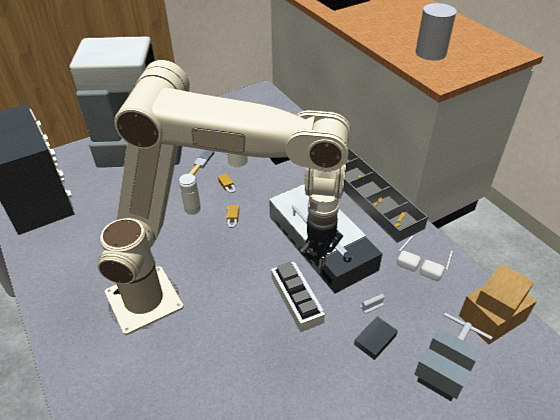

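View pics/sc1.png

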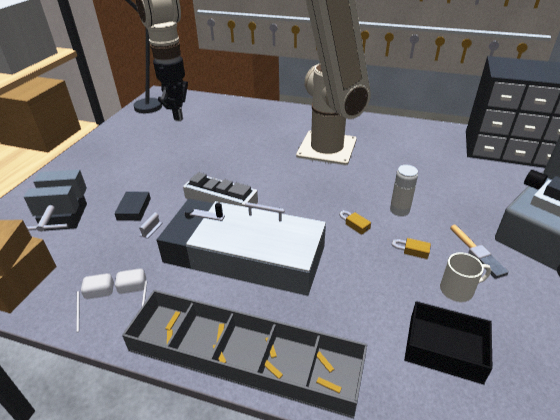

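```bash
python3 - <<'E'
from h import *
m=load('w1')[1]; o,s,im=load('s1'); sc=load('sc1')[1]
print('panel corners -y end z.05',[onz(m,*q,.05).round(4) for q in [(224,182),(297,189)]])
for n,q in [('high',(264,160)),('mid',(269,110)),('low',(276,57))]: print(n,[onz(m,*q,z).round(4) for z in (.06,.07)])
print('deck -y/-x corner',onz(m,398,125,.085),onz(m,376,120,0), 'pivot',onz(m,493,79,.107))
print('deck/lid seam', onz(m,409,23,.085))
print('proj grip', proj(sc,o['eef_pos']),proj(s,o['eef_pos']))
crop(im,150,150,400,360,3.2,'c4')
crop(load('w1')[2],220,0,560,200,2.3,'c5')
E
```

```text
panel corners -y end z.05 [array([ 0.3564, -0.3586,  0.05  ]), array([ 0.4358, -0.3661,  0.05  ])]
high [array([ 0.4005, -0.3327,  0.06  ]), array([ 0.4009, -0.3309,  0.07  ])]
mid [array([ 0.4059, -0.2829,  0.06  ]), array([ 0.4061, -0.2825,  0.07  ])]
low [array([ 0.4127, -0.2345,  0.06  ]), array([ 0.4128, -0.2356,  0.07  ])]
deck -y/-x corner [ 0.52683762 -0.29491638  0.085     ] [ 0.52930939 -0.29558384  0.        ] pivot [ 0.5948526  -0.25540025  0.107     ]
deck/lid seam [ 0.52679174 -0.20972564  0.085     ]
proj grip [[176.16013052 112.22290548]] [[318.79407813 257.94311659]]
```

View pics/c4.png

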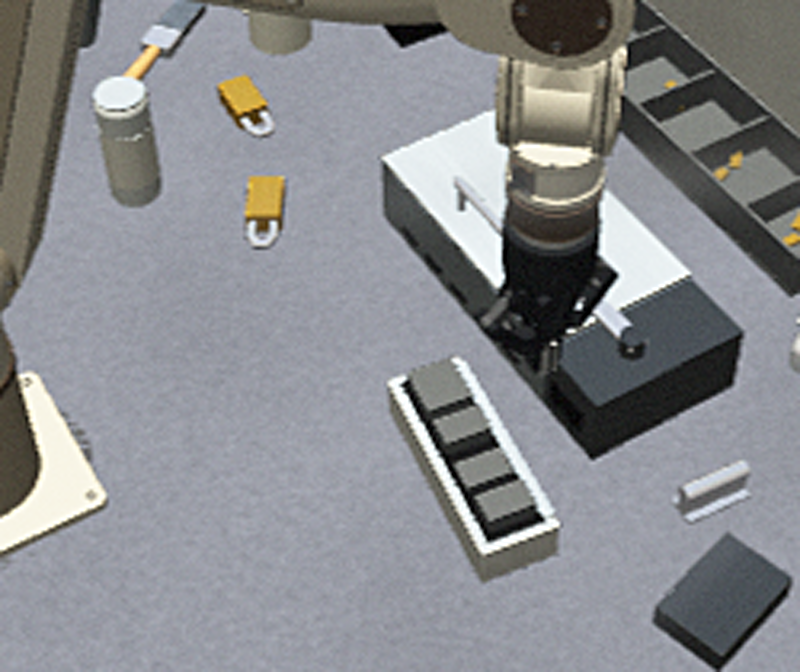

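View pics/c5.png

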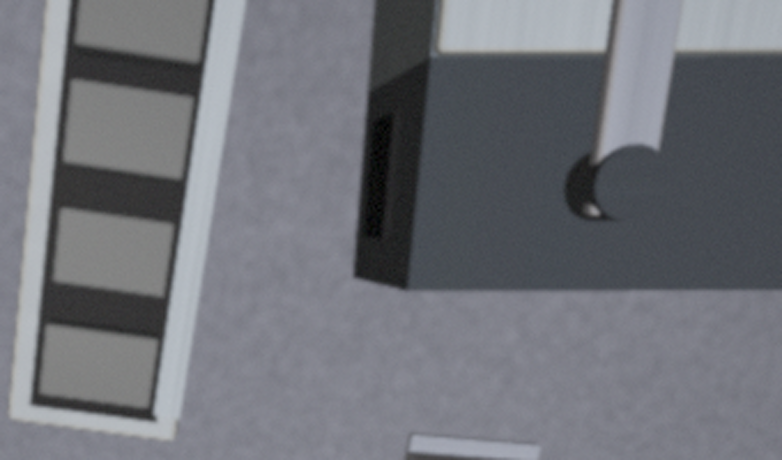

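Emit:
carry_out:
  moves:
    - [0,-1,0.5,0,-1]
    - [0,-1,0.5,0,-1]
    - [0,-1,0.5,0,-1]

```text
clock: 1.9
eef_pos: [0.4091, -0.2498, 0.2432]
tool_rot: [1.0, -0.0, -0.003, -0.002]
ft_force: [-0.6, -0.7, 0.6]
grip_width: 0.0001
```

Emit:
carry_out:
  moves:
    - [0.03,-0.68,0.9,0,-1]
    - [0.03,-0.68,0.9,0,-1]
    - [0.03,-0.68,0.9,0,-1]
    - [0.03,-0.68,0.9,0,-1]

```text
clock: 2.3
eef_pos: [0.4145, -0.185, 0.1553]
tool_rot: [1.0, -0.0, -0.002, -0.0]
ft_force: [-1.0, -0.9, 0.3]
grip_width: -0.0004
```

```bash
python3 - <<'E'
from h import *
o=st()
snap('wrist','w2')
E
```

```text
t 2.3 p [ 0.4145 -0.185   0.1553] toolx [ 1.    -0.    -0.003] z [-0.003  0.001 -1.   ] yaw -0.0 F [-1.  -0.9  0.3] w -0.0004 j [-0.42  0.23 -0.29  1.06 -0.    1.15]
```

View pics/w2.png

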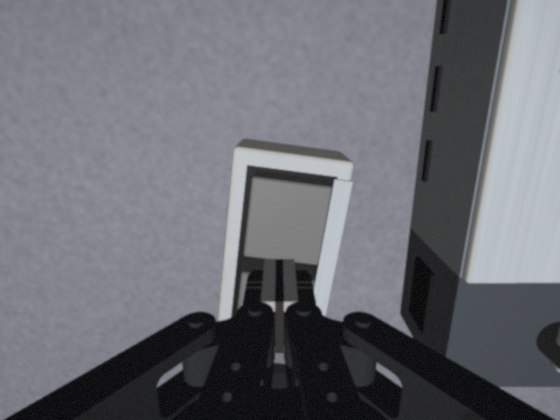

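```bash
python3 - <<'E'
from h import *
o,m,im=load('w2')
for q in [(251,178),(329,185),(318,265),(244,262)]: print(onz(m,*q,.07).round(4))
print('panel +y corners', onz(m,238,148,.05),onz(m,352,163,.05))
print('seam corner',onz(m,467,283,.0935), onz(m,445,386,.085))
E
```

```text
[ 0.3973 -0.1528  0.07  ]
[ 0.4447 -0.1571  0.07  ]
[ 0.4399 -0.2112  0.07  ]
[ 0.3913 -0.209   0.07  ]
panel +y corners [ 0.3877357 -0.1375271  0.05     ] [ 0.46206914 -0.14729909  0.05      ]
seam corner [ 0.52554557 -0.21084821  0.0935    ] [ 0.52911846 -0.2963495   0.085     ]
```

Emit:
carry_out:
  moves:
    - [0.04,-0.03,0.5,0,-1]
    - [0.04,-0.03,0.6,0,-1]
    - [0.04,-0.03,0.68,0,-1]
    - [0.04,-0.03,0.72,0,-1]
    - [0.04,-0.03,0.72,0,-1]
    - [0.04,-0.03,0.72,0,-1]

```text
clock: 2.95
eef_pos: [0.4205, -0.1827, 0.0855]
tool_rot: [1.0, -0.0, 0.001, 0.0]
ft_force: [-0.0, 0.2, 0.3]
grip_width: -0.0003
```

```bash
python3 - <<'E'
from h import *
o=st()
o,m,im=snap('side','s2'); crop(im,230,230,340,340,5,'c6')
o,m,im=snap('scene','sc2'); crop(im,170,160,270,220,6,'c7')
E
```

```text
t 2.95 p [ 0.4205 -0.1827  0.0855] toolx [ 1.    -0.     0.002] z [ 0.002 -0.001 -1.   ] yaw -0.0 F [-0.   0.2  0.3] w -0.0003 j [-0.41  0.31 -0.38  0.87 -0.    1.16]
```

View pics/c6.png

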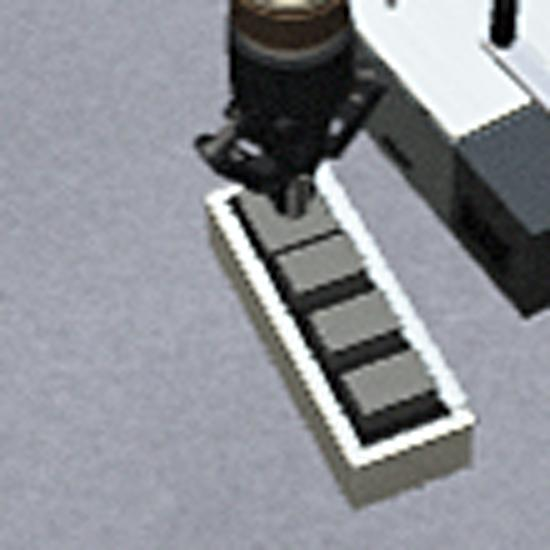

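View pics/c7.png

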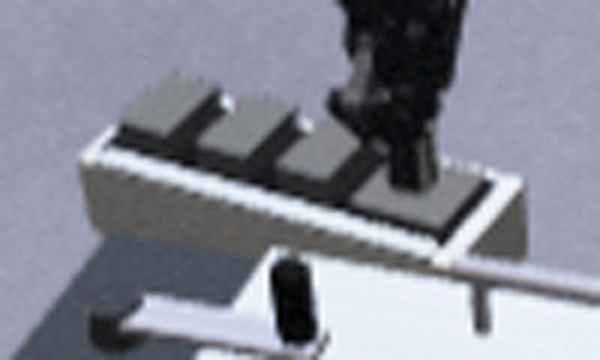

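Emit:
carry_out:
  moves:
    - [0,0,0.03,0,-1]
    - [0,0,0.05,0,-1]
    - [0,0,0.05,0,-1]

```text
clock: 3.35
eef_pos: [0.4205, -0.1824, 0.0844]
tool_rot: [1.0, 0.0, 0.002, 0.001]
ft_force: [-10.9, 4.2, 38.0]
grip_width: -0.0003
```

Emit:
carry_out:
  moves:
    - [0,0,-1,0,-1]
    - [0,0,-1,0,-1]
    - [0,0,-1,0,-1]

```text
clock: 3.65
eef_pos: [0.4239, -0.1838, 0.1866]
tool_rot: [1.0, 0.0, 0.007, 0.003]
ft_force: [0.5, -0.7, 0.1]
grip_width: 0.0
```

```bash
python3 - <<'E'
from h import *
o=st()
o,m,im=snap('side','s3'); crop(im,230,230,340,340,5,'c6')
E
```

```text
t 3.65 p [ 0.4239 -0.1838  0.1866] toolx [1.    0.    0.013] z [ 0.013 -0.006 -1.   ] yaw 0.0 F [ 0.5 -0.7  0.1] w 0.0 j [-0.41  0.2  -0.23  1.12 -0.    1.16]
```

View pics/c6.png

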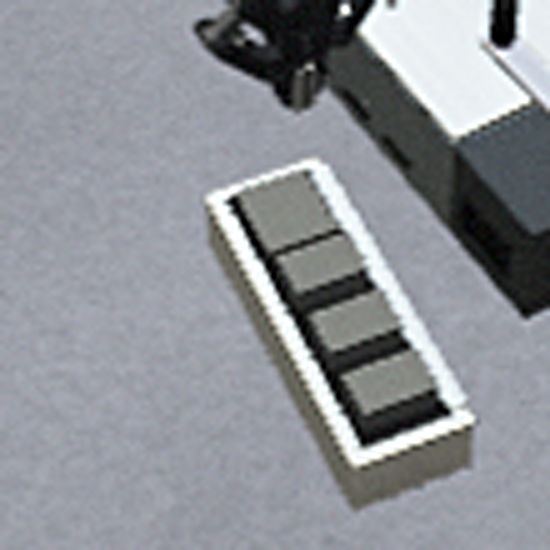

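Emit:
carry_out:
  moves:
    - [0.9,-0.1,-0.2,0,1]
    - [0.9,-0.1,-0.2,0,1]
    - [0.9,-0.1,-0.2,0,1]
    - [0.9,-0.1,-0.2,0,1]

```text
clock: 4.1
eef_pos: [0.5095, -0.1715, 0.1979]
tool_rot: [1.0, 0.001, -0.001, -0.0]
ft_force: [-0.5, 0.7, -0.4]
grip_width: 0.0579
```

Emit:
carry_out:
  moves:
    - [0.83,-0.09,0,0,1]
    - [0.83,-0.09,0,0,1]
    - [0.83,-0.09,0,0,1]
    - [0.83,-0.09,0,0,1]
    - [0.83,-0.09,0,0,1]

```text
clock: 4.6
eef_pos: [0.5908, -0.1632, 0.1988]
tool_rot: [1.0, -0.0, -0.001, -0.0]
ft_force: [0.1, 1.1, -0.2]
grip_width: 0.0851
```

```bash
python3 - <<'E'
from h import *
o=st()
o,m,im=snap('wrist','w4')
print(proj(m,[[.597,-.165,.1435],[.597,-.255,.1],[.556,-.1,.1285],[.556,0,.1285]]))
E
```

```text
t 4.6 p [ 0.5908 -0.1632  0.1988] toolx [ 1.    -0.001 -0.002] z [-0.002  0.    -1.   ] yaw -0.0 F [ 0.1  1.1 -0.2] w 0.0851 j [-0.27  0.5   0.23  1.3  -0.    1.3 ]
[[ 290.37945969  250.4061958 ]
 [ 287.49920017  335.01885142]
 [ 214.17958611  127.75766476]
 [ 200.96379878 -101.68724892]]
```

View pics/w4.png

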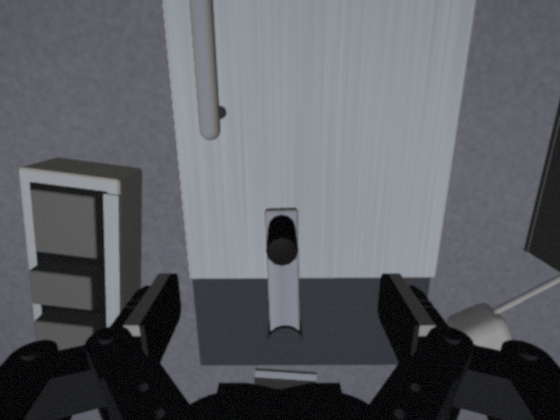

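Emit:
carry_out:
  moves:
    - [0.02,0.02,0.35,0,1]
    - [0.02,0.02,0.63,0,1]
    - [0.02,0.02,0.63,0,1]
    - [0.02,0.02,0.63,0,-1]
    - [0.02,0.02,0.63,0,-1]
    - [0.02,0.02,0.63,0,-1]
    - [0.02,0.02,0.63,0,-1]
    - [0.02,0.02,0.63,0,-1]
    - [0.02,0.02,0.63,0,-1]

```text
clock: 5.55
eef_pos: [0.5943, -0.1651, 0.1377]
tool_rot: [1.0, -0.0, 0.0, 0.0]
ft_force: [-3.6, 0.1, 5.6]
grip_width: 0.0169
```

Emit:
carry_out:
  moves:
    - [-0.18,0.02,0,0,-1]
    - [-0.35,0.07,0,0,-1]
    - [-0.51,0.16,0,0,-1]
    - [-0.65,0.27,0,0,-1]
    - [-0.76,0.41,0,0,-1]
    - [-0.84,0.57,0,0,-1]
    - [-0.89,0.75,0,0,-1]
    - [-0.9,0.88,0,0,-1]
    - [-0.9,0.93,0,0,-1]
    - [-0.9,0.93,0,0,-1]
    - [-0.9,0.93,0,0,-1]

```text
clock: 6.65
eef_pos: [0.5047, -0.2584, 0.1376]
tool_rot: [1.0, 0.0, 0.0, 0.0]
ft_force: [-2.4, 1.8, 7.2]
grip_width: 0.0164
```

```bash
python3 - <<'E'
from h import *
o=st()
o,m,im=snap('wrist','w5')
o,m,im=snap('scene','sc5'); crop(im,120,140,340,300,3.6,'c8')
E
```

```text
t 6.65 p [ 0.5047 -0.2584  0.1376] toolx [1.    0.    0.001] z [ 0.001 -0.    -1.   ] yaw 0.0 F [-2.4  1.8  7.2] w 0.0164 j [-0.47  0.45 -0.02  1.11 -0.    1.1 ]
```

View pics/c8.png

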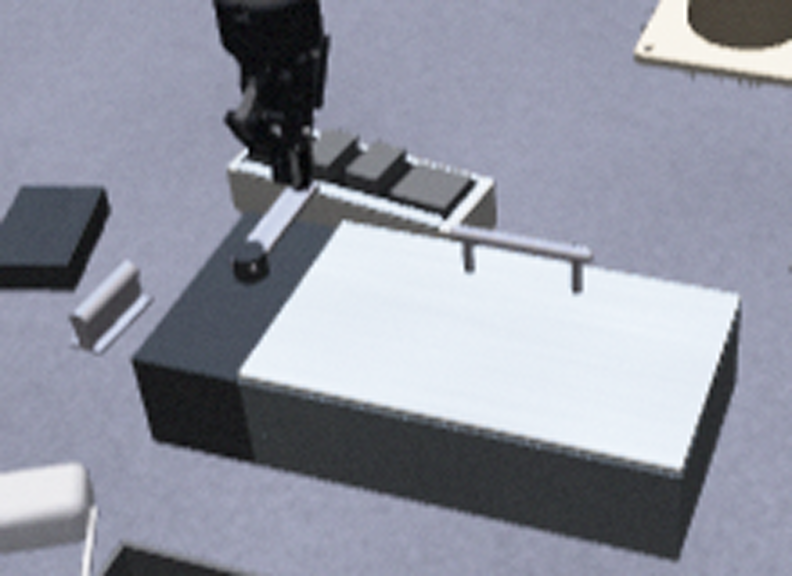

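Emit:
carry_out:
  moves:
    - [0,0,0,0,1]
    - [0,0,0,0,1]
    - [0,0,0,0,1]
    - [0,0,0,0,1]
    - [0,0,-0.4,0,1]
    - [0,0,-0.8,0,1]
    - [0,0,-0.8,0,1]

```text
clock: 7.45
eef_pos: [0.5077, -0.2596, 0.2224]
tool_rot: [1.0, -0.0, 0.005, 0.003]
ft_force: [0.2, -0.1, -0.1]
grip_width: 0.0856
```

Emit:
carry_out:
  moves:
    - [0.25,-1,0,0,1]
    - [0.25,-1,0,0,1]
    - [0.25,-1,0,0,1]

```text
clock: 7.75
eef_pos: [0.5304, -0.1533, 0.2158]
tool_rot: [1.0, 0.003, -0.0, -0.001]
ft_force: [0.1, -0.4, -0.3]
grip_width: 0.0854
```

Emit:
carry_out:
  moves:
    - [0.25,-0.8,0,0,1]
    - [0.25,-0.8,0,0,1]
    - [0.25,-0.8,0,0,1]
    - [0.25,-0.8,0,0,1]

```text
clock: 8.15
eef_pos: [0.5545, -0.0777, 0.2157]
tool_rot: [1.0, 0.001, -0.001, 0.0]
ft_force: [-0.7, 0.6, -0.1]
grip_width: 0.0853
```

```bash
python3 - <<'E'
from h import *
o=st()
o,m,im=snap('wrist','w6')
print(proj(m,[[.554,-.1,.1285],[.554,-0.05,.1285],[.554,0,.1285],[.527,.11,.0935],[.527,.11,0]]))
o,m,im=snap('side','s6'); crop(im,230,150,400,320,3.5,'c9')
E
```

```text
t 8.15 p [ 0.5545 -0.0777  0.2157] toolx [ 1.     0.002 -0.001] z [-0.001 -0.001 -1.   ] yaw 0.1 F [-0.7  0.6 -0.1] w 0.0853 j [-0.14  0.38  0.09  1.28 -0.    1.43]
[[ 278.16648707  258.16076435]
 [ 278.2418924   184.39520664]
 [ 278.32923168   98.95521707]
 [ 230.98244595 -105.33755025]
 [ 245.97307746  -42.24416231]]
```

View pics/w6.png

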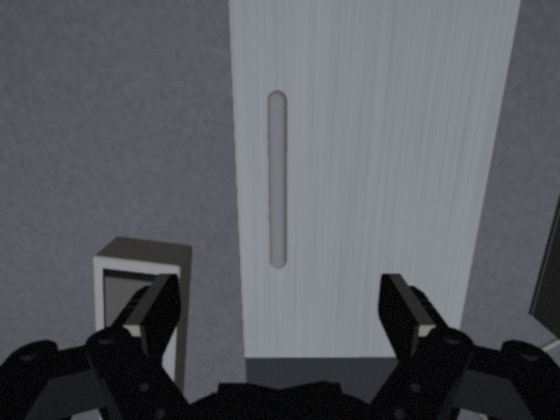

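View pics/c9.png

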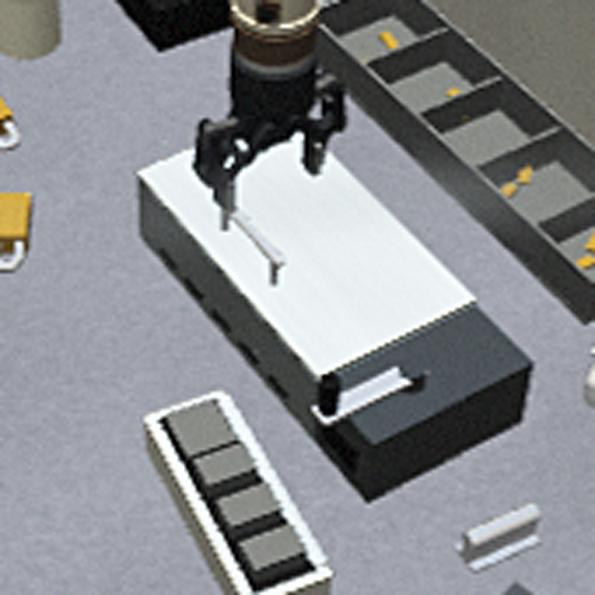

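Emit:
carry_out:
  moves:
    - [0,-0.28,0.4,0,1]
    - [0,-0.28,0.81,0,1]
    - [0,-0.28,0.81,0,1]
    - [0,-0.28,0.81,0,1]
    - [0,-0.28,0.81,0,-1]
    - [0,-0.28,0.81,0,-1]
    - [0,-0.28,0.81,0,-1]
    - [0,-0.28,0.81,0,-1]
    - [0,-0.28,0.81,0,-1]
    - [0,-0.28,0.81,0,-1]

```text
clock: 9.25
eef_pos: [0.5534, -0.0501, 0.1359]
tool_rot: [1.0, 0.0, -0.001, 0.0]
ft_force: [-3.9, -0.4, 6.7]
grip_width: 0.0087
```

```bash
python3 - <<'E'
from h import *
o=st()
o,m,im=snap('side','s7'); crop(im,230,150,400,320,3.5,'c9')
E
```

```text
t 9.25 p [ 0.5534 -0.0501  0.1359] toolx [ 1.     0.    -0.002] z [-0.002 -0.    -1.   ] yaw 0.0 F [-3.9 -0.4  6.7] w 0.0087 j [-0.09  0.43 -0.05  1.09 -0.    1.48]
```

View pics/c9.png

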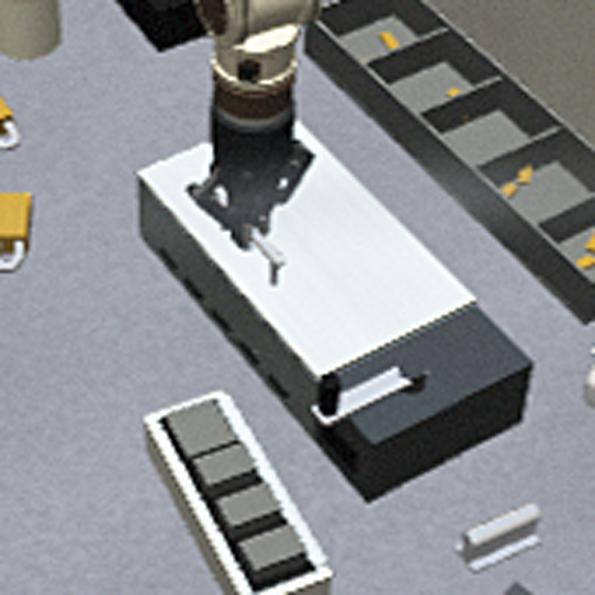

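Emit:
carry_out:
  moves:
    - [0.05,0,-0.15,0,-1]
    - [0.12,0,-0.29,0,-1]
    - [0.2,0,-0.42,0,-1]
    - [0.29,0,-0.55,0,-1]
    - [0.39,0,-0.67,0,-1]
    - [0.51,0,-0.77,0,-1]
    - [0.63,0,-0.87,0,-1]
    - [0.76,0,-0.95,0,-1]
    - [0.76,0,-0.95,0,-1]

```text
clock: 10.2
eef_pos: [0.6286, -0.0496, 0.2335]
tool_rot: [1.0, 0.0, -0.002, -0.0]
ft_force: [-10.8, 1.0, 16.0]
grip_width: 0.0085
```

```bash
python3 - <<'E'
from h import *
o=st()
o,m,im=snap('side','s8'); crop(im,230,100,400,320,2.7,'c9')
E
```

```text
t 10.2 p [ 0.6286 -0.0496  0.2335] toolx [ 1.     0.    -0.003] z [-0.003  0.    -1.   ] yaw 0.0 F [-10.8   1.   16. ] w 0.0085 j [-0.08  0.52  0.35  1.41  0.    1.49]
```

View pics/c9.png

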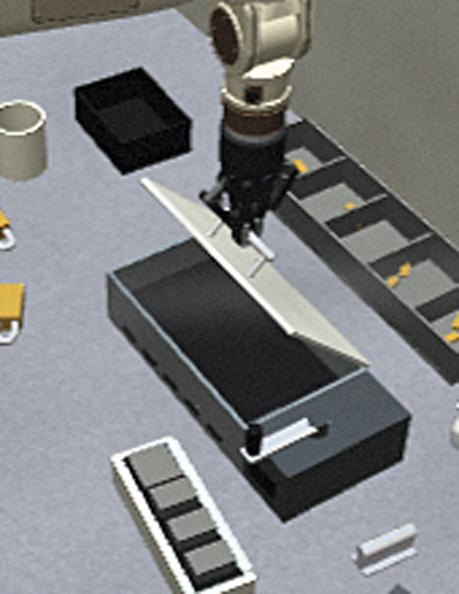

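Emit:
carry_out:
  moves:
    - [0.14,0,-0.06,0,-1]
    - [0.29,0,-0.11,0,-1]
    - [0.44,0,-0.15,0,-1]
    - [0.59,0,-0.17,0,-1]
    - [0.75,0,-0.18,0,-1]
    - [0.75,0,-0.18,0,-1]
    - [0.75,0,-0.18,0,-1]

```text
clock: 10.95
eef_pos: [0.7076, -0.0492, 0.2517]
tool_rot: [1.0, 0.0, 0.004, -0.0]
ft_force: [1.3, 2.1, 8.9]
grip_width: 0.0088
```

```bash
python3 - <<'E'
from h import *
o=st()
o,m,im=snap('side','s8'); crop(im,230,80,400,320,2.5,'c9')
E
```

```text
t 10.95 p [ 0.7076 -0.0492  0.2517] toolx [1.    0.001 0.007] z [ 0.007  0.001 -1.   ] yaw 0.1 F [1.3 2.1 8.9] w 0.0088 j [-0.07  0.69  0.7   1.57  0.    1.5 ]
```

View pics/c9.png

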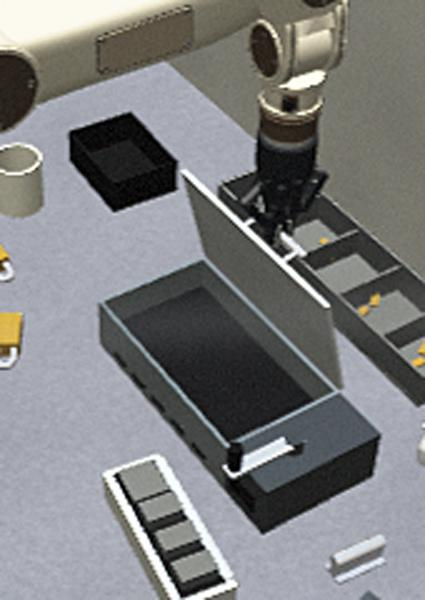

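Emit:
carry_out:
  moves:
    - [0.06,0,0,0,-1]
    - [0.1,0,0,0,-1]
    - [0.1,0,0,0,-1]
    - [0.1,0,0,0,-0.5]
    - [0.1,0,0,0,-0.5]
    - [0.1,0,0,0,-0.5]
    - [0.1,0,-0.3,0,-0.5]
    - [0.1,0,-0.6,0,-0.5]
    - [0.1,0,-0.9,0,-0.5]
    - [0.1,0,-0.9,0,-0.5]

```text
clock: 12.0
eef_pos: [0.7169, -0.0502, 0.3436]
tool_rot: [1.0, -0.0, 0.005, 0.0]
ft_force: [0.1, 0.1, 1.3]
grip_width: 0.0212
```

```bash
python3 - <<'E'
from h import *
o=st()
o,m,im=snap('side','s9'); crop(im,150,50,400,320,2.2,'c9')
o,m,im=snap('scene','sc9')
E
```

```text
t 12.0 p [ 0.7169 -0.0502  0.3436] toolx [ 1.    -0.     0.009] z [ 0.009 -0.001 -1.   ] yaw -0.0 F [0.1 0.1 1.3] w 0.0212 j [-0.07  0.78  1.1   1.88 -0.    1.5 ]
```

View pics/c9.png

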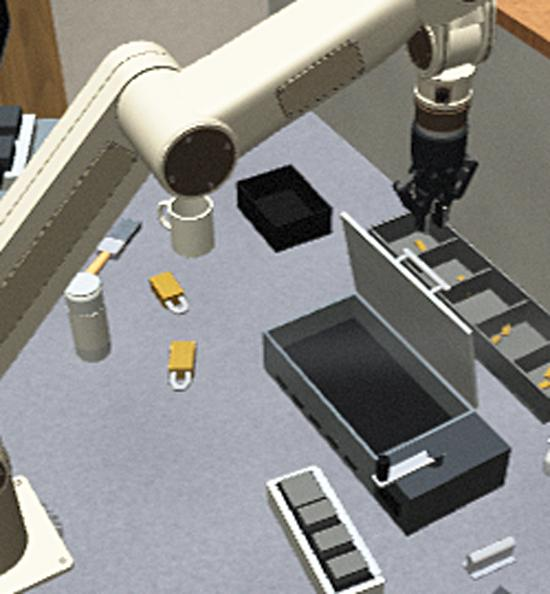

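View pics/sc9.png

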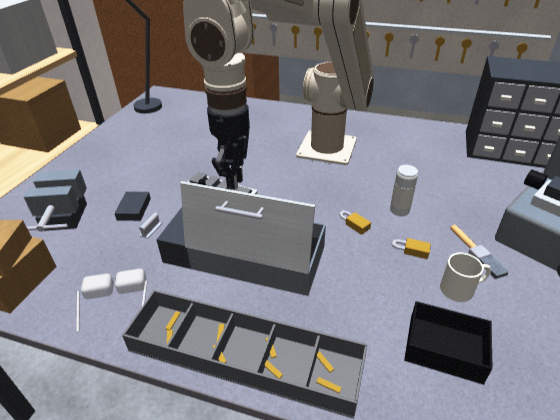

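Emit:
carry_out:
  moves:
    - [-1,-0.5,0,0,1]
    - [-1,-0.5,0,0,1]
    - [-1,-0.5,0,0,1]

```text
clock: 12.4
eef_pos: [0.6106, 0.0011, 0.3336]
tool_rot: [1.0, 0.0, -0.005, -0.0]
ft_force: [-0.9, -0.4, 0.8]
grip_width: 0.0642
```

Emit:
carry_out:
  moves:
    - [-1,-0.7,0.2,0,1]
    - [-1,-0.7,0.2,0,1]
    - [-1,-0.7,0.2,0,1]

```text
clock: 12.7
eef_pos: [0.5105, 0.0712, 0.3156]
tool_rot: [1.0, 0.001, -0.003, 0.0]
ft_force: [0.2, 0.1, 0.3]
grip_width: 0.0856
```

Emit:
carry_out:
  moves:
    - [-0.8,-0.8,0.2,0,1]
    - [-0.8,-0.8,0.2,0,1]
    - [-0.8,-0.8,0.2,0,1]
    - [-0.8,-0.8,0.2,0,1]

```text
clock: 13.1
eef_pos: [0.4331, 0.1508, 0.2967]
tool_rot: [1.0, 0.002, -0.002, 0.001]
ft_force: [-0.7, 0.1, -0.5]
grip_width: 0.085
```

```bash
python3 - <<'E'
from h import *
o=st()
o,m,im=snap('wrist','w10')
E
```

```text
t 13.1 p [0.4331 0.1508 0.2967] toolx [ 1.     0.004 -0.003] z [-0.003 -0.001 -1.   ] yaw 0.2 F [-0.7  0.1 -0.5] w 0.085 j [ 0.33  0.15 -0.01  1.42 -0.    1.9 ]
```

View pics/w10.png

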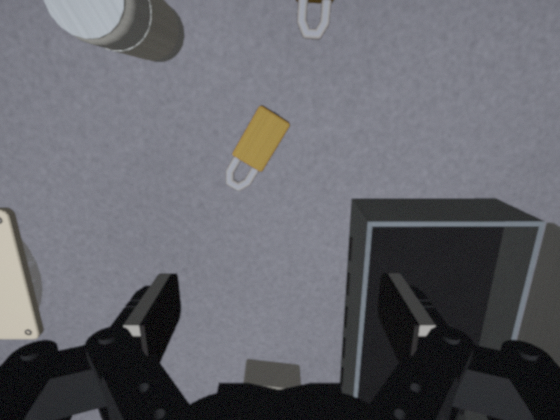

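```bash
cat >> h.py <<'E'
def brass(im,minA=60):
    hsv=cv2.cvtColor(im,cv2.COLOR_BGR2HSV); k=cv2.inRange(hsv,(12,120,70),(30,255,255))
    cs,_=cv2.findContours(k,cv2.RETR_EXTERNAL,cv2.CHAIN_APPROX_NONE)
    return [(cv2.contourArea(c),cv2.minAreaRect(c),c) for c in cs if cv2.contourArea(c)>minA]
E
python3 - <<'E'
from h import *
o,m,im=load('w10')
print(o['eef_pos'])
for a,r,c in brass(im):
    bx=cv2.boxPoints(r); P=np.array([onz(m,*q,.028) for q in bx]); print(a,r); print(P.round(4).tolist(), P.mean(0).round(4),[np.linalg.norm(P[i]-P[(i+1)%4]).round(4) for i in range(4)])
print('shackle tip',onz(m,240,188,.014),onz(m,313,37,.014))
for n in ('sc9','s9'):
    _,mm,i2=load(n)
    for a,r,c in brass(i2): print(n,a,np.round(r[0],1))
E
```

```text
[0.4330951  0.15075203 0.29670292]
1843.5 ((260.5, 138.0), (34.814212799072266, 56.42303466796875), 30.963754653930664)
[[0.3786, 0.1687, 0.028], [0.4119, 0.2209, 0.028], [0.4443, 0.2022, 0.028], [0.4119, 0.1484, 0.028]] [0.4117 0.185  0.028 ] [np.float64(0.0619), np.float64(0.0374), np.float64(0.0629), np.float64(0.039)]
shackle tip [0.38571678 0.12475204 0.014     ] [0.4678256  0.28919701 0.014     ]
sc9 114.5 [328.6 384.8]
sc9 104.5 [272.5 369.1]
sc9 109.0 [324.3 361.7]
sc9 117.5 [170.4 326.2]
sc9 342.5 [417. 248.]
sc9 177.0 [ 24.1 251.8]
sc9 288.0 [357.8 222.5]
sc9 3205.0 [ 36.5 106. ]
sc9 1225.0 [261.   76.5]
sc9 73.5 [521.5  50. ]
sc9 85.0 [463.2  49.9]
sc9 80.5 [437.   47.4]
sc9 71.0 [389.  44.]
sc9 67.0 [317.5  38. ]
sc9 66.0 [295.5  36.5]
sc9 3521.0 [169.2  44.7]
sc9 3397.0 [128.6  47.9]
s9 3299.0 [500.5 303.3]
s9 130.5 [232.5 213. ]
s9 115.0 [225.5 181. ]
s9 62.5 [134.2  98.3]
s9 9334.0 [409.5  38. ]
s9 14083.0 [89.5 73.5]
```

Emit:
carry_out:
  moves:
    - [-0.21,-0.34,0.5,-1,1]
    - [-0.21,-0.34,0.5,-1,1]
    - [-0.21,-0.34,0.5,-1,1]
    - [-0.21,-0.34,0.5,-1,1]
    - [-0.21,-0.34,0.5,-1,1]
    - [-0.21,-0.34,0.5,-1,1]
    - [-0.21,-0.34,0.5,-1,1]
    - [-0.21,-0.34,0.5,-1,1]
    - [-0.21,-0.34,0.5,-1,1]
    - [-0.21,-0.34,0.5,-1,1]
    - [-0.21,-0.34,0.5,-1,1]
    - [-0.21,-0.34,0.5,-1,1]

```text
clock: 14.35
eef_pos: [0.4158, 0.183, 0.2478]
tool_rot: [0.708, 0.706, -0.0, 0.0]
ft_force: [0.2, 0.1, -1.3]
grip_width: 0.0852
```

Emit:
carry_out:
  moves:
    - [0,0,0.9,-0.64,1]
    - [0,0,0.9,-0.64,1]
    - [0,0,0.9,-0.64,1]
    - [0,0,0.9,-0.64,1]
    - [0,0,0.9,-0.64,1]
    - [0,0,0.9,-0.64,1]
    - [0,0,0.9,-0.64,1]
    - [0,0,0.9,-0.64,1]

```text
clock: 15.15
eef_pos: [0.4154, 0.1834, 0.158]
tool_rot: [0.28, 0.96, -0.0, 0.0]
ft_force: [-0.2, 0.6, 0.2]
grip_width: 0.0856
```

```bash
python3 - <<'E'
from h import *
o=st()
o1,m1,_=load('w10');o2,m2,_=load('s9');o3,m3,_=load('sc9')
print(tri([(m1,260.5,138),(m2,232.5,213)]),tri([(m1,260.5,138),(m3,357.8,221)]))
o,m,im=snap('wrist','w11')
for a,r,c in brass(im): 
  print(a,r); bx=cv2.boxPoints(r); P=np.array([onz(m,*q,.028) for q in bx]); print(P.round(4).tolist(),P.mean(0).round(4))
E
```

```text
t 15.15 p [0.4154 0.1834 0.158 ] toolx [-0.843  0.538 -0.   ] z [-0. -0. -1.] yaw 147.4 F [-0.2  0.6  0.2] w 0.0856 j [ 0.42  0.22 -0.29  1.06 -0.   -0.59]
(array([0.411967  , 0.18376151, 0.01416961]), [np.float64(0.0008924753614045825), np.float64(0.0008924753614045374)]) (array([0.41163576, 0.18554993, 0.02293618]), [np.float64(0.0004288053284244002), np.float64(0.00042880532842433155)])
1405.0 ((330.3076477050781, 380.9615173339844), (64.06787109375, 46.04011535644531), 56.3099365234375)
[[0.4855, 0.3164, 0.028], [0.443, 0.3109, 0.028], [0.4448, 0.3798, 0.028], [0.4901, 0.3877, 0.028]] [0.4659 0.3487 0.028 ]
3938.0 ((284.0, 201.0), (82.0, 52.0), 90.0)
[[0.4091, 0.1446, 0.028], [0.3773, 0.1649, 0.028], [0.4105, 0.2203, 0.028], [0.4449, 0.1984, 0.028]] [0.4104 0.1821 0.028 ]
```

View pics/w11.png

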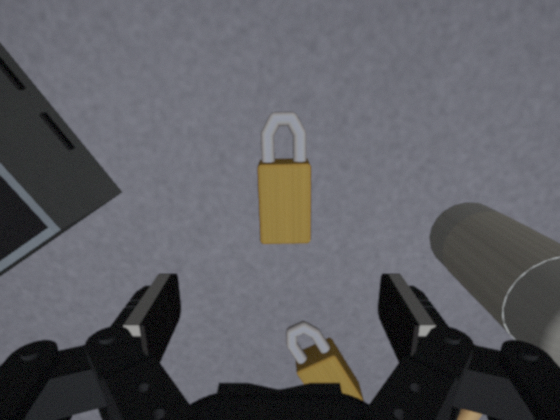

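Emit:
carry_out:
  moves:
    - [0.03,-0.02,0.9,0,1]
    - [0.03,-0.02,0.9,0,1]
    - [0.03,-0.02,0.9,0,1]

```text
clock: 15.5
eef_pos: [0.4068, 0.1816, 0.0639]
tool_rot: [0.28, 0.96, -0.004, -0.004]
ft_force: [-0.6, -1.4, 0.4]
grip_width: 0.0857
```

Emit:
carry_out:
  moves:
    - [0,0,0.38,0,1]
    - [0,0,0.38,0,1]
    - [0,0,0.38,0,-1]
    - [0,0,0.38,0,-1]
    - [0,0,0.38,0,-1]
    - [0,0,0.38,0,-1]
    - [0,0,0.38,0,-1]
    - [0,0,0.38,0,-1]

```text
clock: 16.3
eef_pos: [0.4125, 0.1847, 0.0324]
tool_rot: [0.279, 0.96, 0.001, 0.001]
ft_force: [-1.1, -0.4, 5.6]
grip_width: 0.0388
```

Emit:
carry_out:
  moves:
    - [0,0,-0.2,0,-1]
    - [0,0,-0.5,0,-1]
    - [0,0,-1,0,-1]
    - [0,0,-1,0,-1]
    - [0,0,-1,0,-1]

```text
clock: 16.8
eef_pos: [0.4118, 0.1843, 0.132]
tool_rot: [0.279, 0.96, 0.001, 0.001]
ft_force: [0.8, 0.5, -4.5]
grip_width: 0.0388
```

```bash
python3 - <<'E'
from h import *
o=st()
o,m,im=snap('wrist','w12')
E
```

```text
t 16.8 p [0.4118 0.1843 0.132 ] toolx [-0.844  0.536 -0.002] z [ 0.003  0.002 -1.   ] yaw 147.6 F [ 0.8  0.5 -4.5] w 0.0388 j [ 0.42  0.24 -0.34  0.99 -0.   -0.58]
```

View pics/w12.png

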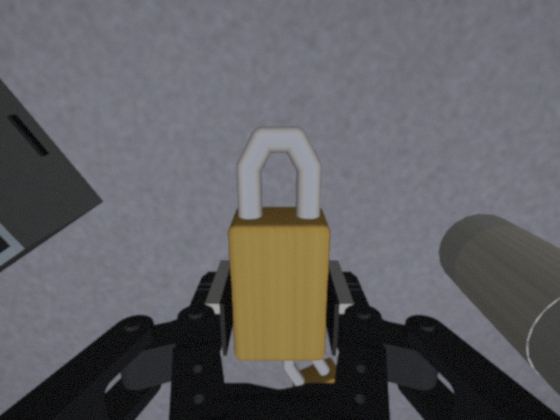

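Emit:
carry_out:
  moves:
    - [0,0,-0.6,0.64,-1]
    - [0,0,-0.6,0.64,-1]
    - [0,0,-0.6,0.64,-1]
    - [0,0,-0.6,0.64,-1]
    - [0,0,-0.6,0.64,-1]
    - [0,0,-0.6,0.64,-1]
    - [0,0,-0.6,0.64,-1]
    - [0,0,-0.6,0.64,-1]

```text
clock: 17.65
eef_pos: [0.4095, 0.1832, 0.1882]
tool_rot: [0.707, 0.707, -0.002, -0.001]
ft_force: [0.0, 0.1, -3.4]
grip_width: 0.0386
```

Emit:
carry_out:
  moves:
    - [-0.3,0.2,0,0,-1]
    - [-0.6,0.4,0,0,-1]
    - [-0.9,0.6,0,0,-1]
    - [-1,0.67,0,0,-1]
    - [-1,0.67,0,0,-1]

```text
clock: 18.15
eef_pos: [0.4781, 0.0824, 0.189]
tool_rot: [0.708, 0.707, -0.001, -0.001]
ft_force: [-0.4, 0.4, -4.0]
grip_width: 0.0392
```

Emit:
carry_out:
  moves:
    - [-0.3,0.2,0,0,-1]
    - [-0.6,0.4,0,0,-1]
    - [-0.9,0.6,0,0,-1]
    - [-1,0.67,0,0,-1]
    - [-1,0.67,0,0,-1]

```text
clock: 18.65
eef_pos: [0.545, -0.0165, 0.1893]
tool_rot: [0.707, 0.707, -0.0, -0.001]
ft_force: [-0.6, 0.7, -4.2]
grip_width: 0.0384
```

Emit:
carry_out:
  moves:
    - [-0.3,0.2,0,0,-1]
    - [-0.6,0.4,0,0,-1]
    - [-0.9,0.6,0,0,-1]
    - [-0.94,0.66,0,0,-1]
    - [-0.94,0.66,0,0,-1]

```text
clock: 19.15
eef_pos: [0.6108, -0.1092, 0.1892]
tool_rot: [0.707, 0.707, -0.0, -0.001]
ft_force: [-0.3, 1.0, -4.9]
grip_width: 0.0389
```

```bash
python3 - <<'E'
from h import *
o=st()
o,m,im=snap('wrist','w13')
o,m,im=snap('side','s13'); crop(im,150,100,400,320,2.5,'c9')
E
```

```text
t 19.15 p [ 0.6108 -0.1092  0.1892] toolx [-0.001  1.     0.001] z [-0.002  0.001 -1.   ] yaw 90.0 F [-0.3  1.  -4.9] w 0.0389 j [-0.18  0.52  0.23  1.29  0.   -0.18]
```

View pics/w13.png

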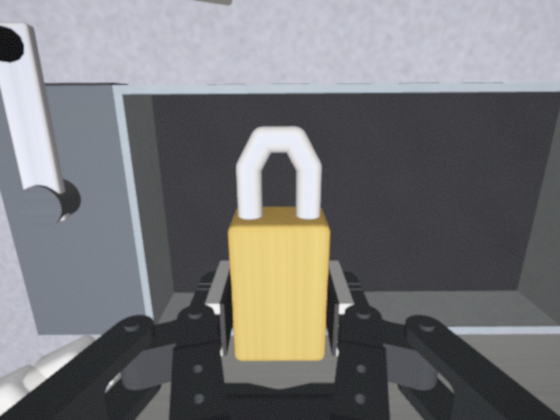

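View pics/c9.png

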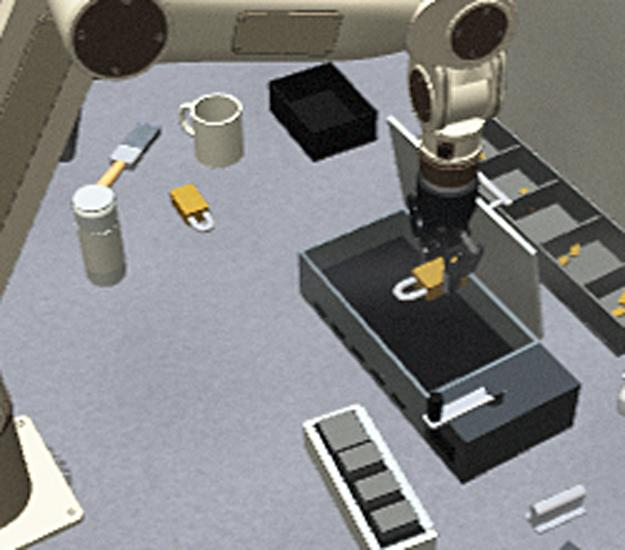

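Emit:
carry_out:
  moves:
    - [0,0.05,0.3,0,-1]
    - [0,0.05,0.6,0,-1]
    - [0,0.05,0.9,0,-1]
    - [0,0.05,0.9,0,-1]

```text
clock: 19.65
eef_pos: [0.6112, -0.1074, 0.0954]
tool_rot: [0.706, 0.708, -0.003, -0.005]
ft_force: [-1.6, -0.3, -3.2]
grip_width: 0.0385
```

Emit:
carry_out:
  moves:
    - [0,0,0.15,0,-1]
    - [0,0,0.32,0,-1]
    - [0,0,0.32,0,-1]
    - [0,0,0.32,0,-1]

```text
clock: 20.05
eef_pos: [0.6162, -0.1093, 0.0697]
tool_rot: [0.707, 0.707, 0.0, 0.0]
ft_force: [-0.3, 0.3, -3.6]
grip_width: 0.0387
```

```bash
python3 - <<'E'
from h import *
o=st()
E
```

```text
t 20.05 p [ 0.6162 -0.1093  0.0697] toolx [-0.001  1.     0.   ] z [ 0.001  0.    -1.   ] yaw 90.1 F [-0.3  0.3 -3.6] w 0.0387 j [-0.18  0.62  0.08  1.03  0.   -0.18]
```

Emit:
carry_out:
  moves:
    - [0,0,0.03,0,-1]
    - [0,0,0.04,0,-1]
    - [0,0,0.04,0,-1]
    - [0,0,0.04,0,0.4]
    - [0,0,0.04,0,0.4]
    - [0,0,0.04,0,0.4]
    - [0,0,0.04,0,0.4]
    - [0,0,-0.4,0,0.4]
    - [0,0,-0.9,0,0.4]
    - [0,0,-0.9,0,0.4]

```text
clock: 21.05
eef_pos: [0.6207, -0.111, 0.1668]
tool_rot: [0.707, 0.707, 0.004, 0.006]
ft_force: [0.7, 0.0, 0.3]
grip_width: 0.0596
```

Emit:
carry_out:
  moves:
    - [0,0,-1,0,0.4]
    - [0,0,-1,0,0.4]
    - [0,0,-1,0,1]
    - [0,0,-1,0,1]

```text
clock: 21.45
eef_pos: [0.6171, -0.1103, 0.2606]
tool_rot: [0.707, 0.707, 0.001, 0.002]
ft_force: [-0.1, 0.4, -1.5]
grip_width: 0.085
```

```bash
python3 - <<'E'
from h import *
o=st()
o,m,im=snap('wrist','w14')
for a,r,c in brass(im):
  bx=cv2.boxPoints(r); P=np.array([onz(m,*q,.061) for q in bx]); print(a,np.round(r[0],1),P.mean(0).round(4),[np.linalg.norm(P[i]-P[(i+1)%4]).round(4) for i in range(2)])
E
```

```text
t 21.45 p [ 0.6171 -0.1103  0.2606] toolx [ 0.     1.    -0.001] z [ 0.005 -0.001 -1.   ] yaw 90.0 F [-0.1  0.4 -1.5] w 0.085 j [-0.18  0.5   0.39  1.46  0.   -0.18]
```

View pics/w14.png

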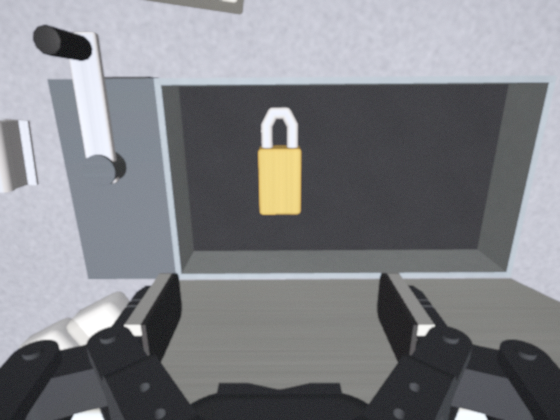

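Emit:
carry_out:
  moves:
    - [1,-0.5,0,0,1]
    - [1,-0.5,0,0,1]
    - [1,-0.5,0,0,1]

```text
clock: 21.8
eef_pos: [0.5627, -0.0067, 0.2561]
tool_rot: [0.706, 0.708, -0.002, -0.003]
ft_force: [0.3, -1.1, 0.5]
grip_width: 0.0855
```

Emit:
carry_out:
  moves:
    - [1,-0.5,0,0,1]
    - [1,-0.5,0,0,1]
    - [1,-0.5,0,0,1]

```text
clock: 22.1
eef_pos: [0.5133, 0.0929, 0.2568]
tool_rot: [0.705, 0.709, -0.001, -0.002]
ft_force: [0.6, -0.8, 0.4]
grip_width: 0.0852
```

Emit:
carry_out:
  moves:
    - [1,-0.4,0,0,1]
    - [1,-0.4,0,0,1]
    - [1,-0.4,0,0,1]

```text
clock: 22.4
eef_pos: [0.4741, 0.1931, 0.257]
tool_rot: [0.705, 0.709, -0.001, -0.001]
ft_force: [0.2, -0.9, 0.6]
grip_width: 0.0858
```

Emit:
carry_out:
  moves:
    - [1,0,0,-0.97,1]
    - [1,0,0,-0.97,1]
    - [1,0,0,-0.97,1]
    - [1,0,0,-0.97,1]
    - [1,0,0,-0.97,1]
    - [1,0,0,-0.97,1]
    - [1,0,0,-0.97,1]
    - [1,0,0,-0.97,1]
    - [1,0,0,-0.97,1]
    - [1,0,0,-0.97,1]
    - [1,0,0,-0.97,1]
    - [1,0,0,-0.97,1]

```text
clock: 23.6
eef_pos: [0.4764, 0.2891, 0.2574]
tool_rot: [0.025, 1.0, -0.001, -0.001]
ft_force: [-0.1, 0.4, -0.7]
grip_width: 0.0856
```

```bash
python3 - <<'E'
from h import *
o=st()
o,m,im=snap('wrist','w15')
for a,r,c in brass(im):
  bx=cv2.boxPoints(r); P=np.array([onz(m,*q,.028) for q in bx]); print(a,np.round(r[0],1),r[2],P.round(4).tolist(),P.mean(0).round(4),[np.linalg.norm(P[i]-P[(i+1)%4]).round(4) for i in range(2)])
snap('side','s15')
E
```

```text
t 23.6 p [0.4764 0.2891 0.2574] toolx [-0.999  0.05   0.001] z [-0.001 -0.001 -1.   ] yaw 177.1 F [-0.1  0.4 -0.7] w 0.0856 j [ 0.55  0.36  0.17  1.38 -0.   -0.97]
1767.0 [288.5 233. ] 90.0 [[0.4863, 0.3176, 0.028], [0.4493, 0.3195, 0.028], [0.451, 0.385, 0.028], [0.4901, 0.383, 0.028]] [0.4692 0.3513 0.028 ] [np.float64(0.0371), np.float64(0.0656)]
```

View pics/w15.png

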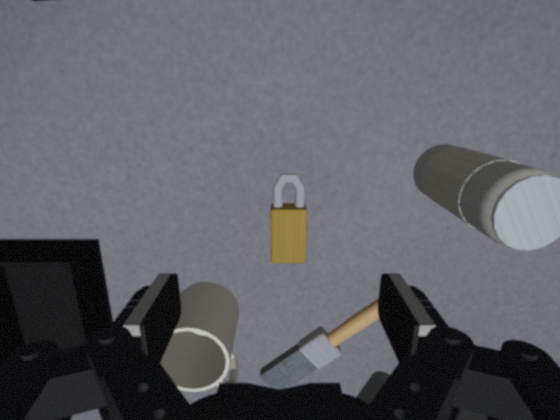

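View pics/s15.png

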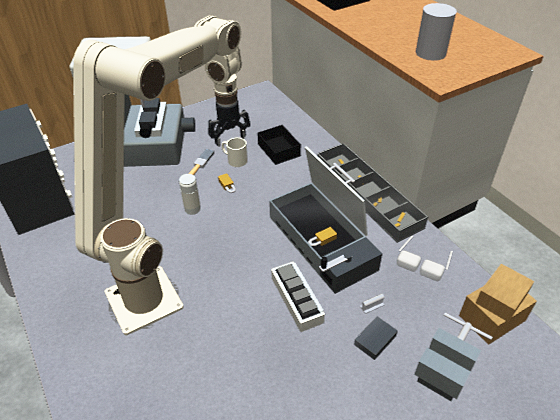

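```bash
python3 - <<'E'
from h import *
o,m,im=load('w15')
print('brush pts',[onz(m,*q,.01)[:2].round(3) for q in [(380,300),(378,318),(340,340)]])
o2,m2,i2=load('s15'); 
for a,r,c in brass(i2):
  if a<400: print(a,r[0])
  if abs(r[0][0]-226)<8 and abs(r[0][1]-182)<8: print(tri([(m,288.5,233),(m2,*r[0])]))
print(move([.469-.4764,.351-.2891,0],o))
E
```

```text
brush pts [array([0.361, 0.451]), array([0.362, 0.477]), array([0.41 , 0.508])]
227.0 (325.9000244140625, 235.30001831054688)
113.0 (225.49998474121094, 181.0)
(array([0.46997712, 0.35481926, 0.01520987]), [np.float64(0.0011746202975928292), np.float64(0.0011746202975929845)])
309.5 (167.61790466308594, 92.38426971435547)
[ 1.05094242e-01  6.14485029e-01 -5.91603228e-04]
```

Emit:
carry_out:
  moves:
    - [0.1,0.63,0.3,0,1]
    - [0.1,0.63,0.9,0,1]
    - [0.1,0.63,0.9,0,1]
    - [0.1,0.63,0.9,0,1]

```text
clock: 24.1
eef_pos: [0.4666, 0.3524, 0.1639]
tool_rot: [0.023, 1.0, -0.003, -0.003]
ft_force: [-1.1, -0.3, 0.5]
grip_width: 0.0854
```

Emit:
carry_out:
  moves:
    - [0,0,0.5,0,1]
    - [0,0,0.7,0,1]
    - [0,0,0.7,0,1]
    - [0,0,0.7,0,1]

```text
clock: 24.5
eef_pos: [0.4701, 0.3535, 0.1]
tool_rot: [0.024, 1.0, 0.001, 0.001]
ft_force: [0.4, -0.5, 0.0]
grip_width: 0.0854
```

```bash
python3 - <<'E'
from h import *
o=st()
o,m,im=snap('wrist','w16')
E
```

```text
t 24.5 p [0.4701 0.3535 0.1   ] toolx [-0.999  0.048 -0.002] z [ 0.002  0.001 -1.   ] yaw 177.2 F [ 0.4 -0.5  0. ] w 0.0854 j [ 0.64  0.52 -0.01  1.04 -0.   -0.88]
```

View pics/w16.png

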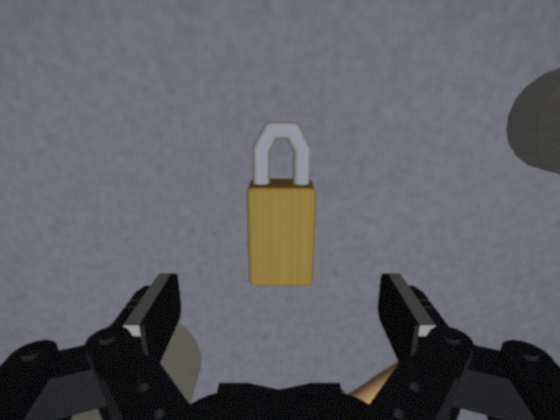

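Emit:
carry_out:
  moves:
    - [0,0,0.35,0,1]
    - [0,0,0.68,0,1]
    - [0,0,0.68,0,1]
    - [0,0,0.68,0,-1]
    - [0,0,0.68,0,-1]
    - [0,0,0.68,0,-1]
    - [0,0,0.68,0,-1]
    - [0,0,0.68,0,-1]
    - [0,0,0.68,0,-1]

```text
clock: 25.45
eef_pos: [0.4705, 0.3545, 0.0329]
tool_rot: [0.024, 1.0, 0.002, 0.002]
ft_force: [-1.4, -0.8, 6.3]
grip_width: 0.0387
```

Emit:
carry_out:
  moves:
    - [0,0,-0.2,0,-1]
    - [0,0,-0.5,0,-1]
    - [0,0,-1,0,-1]
    - [0,0,-1,0,-1]
    - [0,0,-1,0,-1]

```text
clock: 25.95
eef_pos: [0.47, 0.354, 0.1324]
tool_rot: [0.024, 1.0, 0.001, 0.002]
ft_force: [-0.9, -0.3, -3.6]
grip_width: 0.0386
```

```bash
python3 - <<'E'
from h import *
o=st()
o,m,im=snap('wrist','w17')
E
```

```text
t 25.95 p [0.47   0.354  0.1324] toolx [-0.999  0.047 -0.003] z [ 0.004  0.003 -1.   ] yaw 177.3 F [-0.9 -0.3 -3.6] w 0.0386 j [ 0.65  0.49  0.04  1.11 -0.   -0.88]
```

View pics/w17.png

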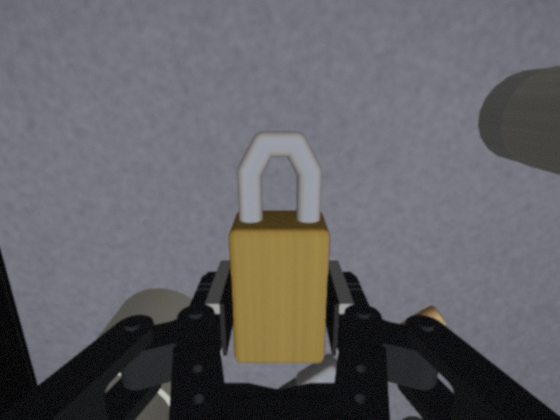

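Emit:
carry_out:
  moves:
    - [0,0,-0.6,0.97,-1]
    - [0,0,-0.6,0.97,-1]
    - [0,0,-0.6,0.97,-1]
    - [0,0,-0.6,0.97,-1]
    - [0,0,-0.6,0.97,-1]
    - [0,0,-0.6,0.97,-1]
    - [0,0,-0.6,0.97,-1]
    - [0,0,-0.6,0.97,-1]
    - [0,0,-0.6,0.97,-1]
    - [0,0,-0.6,0.97,-1]
    - [0,0,-0.6,0.97,-1]
    - [0,0,-0.6,0.97,-1]

```text
clock: 27.2
eef_pos: [0.4682, 0.3527, 0.1886]
tool_rot: [0.706, 0.708, -0.002, -0.0]
ft_force: [-1.0, 0.8, -3.1]
grip_width: 0.0383
```

Emit:
carry_out:
  moves:
    - [-0.3,0.12,0,0,-1]
    - [-0.6,0.24,0,0,-1]
    - [-0.9,0.36,0,0,-1]
    - [-0.9,0.36,0,0,-1]

```text
clock: 27.6
eef_pos: [0.5058, 0.2596, 0.1896]
tool_rot: [0.708, 0.706, -0.001, 0.001]
ft_force: [0.3, 1.2, -2.7]
grip_width: 0.0391
```

Emit:
carry_out:
  moves:
    - [-0.3,0.12,0,0,-1]
    - [-0.6,0.24,0,0,-1]
    - [-0.9,0.36,0,0,-1]
    - [-0.9,0.36,0,0,-1]

```text
clock: 28.0
eef_pos: [0.5419, 0.1701, 0.1898]
tool_rot: [0.708, 0.706, -0.001, 0.001]
ft_force: [0.2, 0.1, -3.0]
grip_width: 0.0386
```

Emit:
carry_out:
  moves:
    - [-0.3,0.12,0,0,-1]
    - [-0.6,0.24,0,0,-1]
    - [-0.9,0.36,0,0,-1]
    - [-0.9,0.36,0,0,-1]

```text
clock: 28.4
eef_pos: [0.578, 0.0806, 0.1898]
tool_rot: [0.708, 0.706, -0.0, 0.0]
ft_force: [-0.5, 0.1, -3.1]
grip_width: 0.039
```

Emit:
carry_out:
  moves:
    - [-0.3,0.12,0,0,-1]
    - [-0.6,0.24,0,0,-1]
    - [-0.84,0.38,0,0,-1]
    - [-0.84,0.38,0,0,-1]
    - [-0.84,0.38,0,0,-1]

```text
clock: 28.9
eef_pos: [0.6147, 0.0, 0.1896]
tool_rot: [0.707, 0.707, -0.0, -0.001]
ft_force: [-0.5, -0.4, -2.3]
grip_width: 0.0389
```

```bash
python3 - <<'E'
from h import *
o=st()
o,m,im=snap('wrist','w18')
E
```

```text
t 28.9 p [0.6147 0.     0.1896] toolx [-0.001  1.     0.001] z [-0.002  0.001 -1.   ] yaw 90.0 F [-0.5 -0.4 -2.3] w 0.0389 j [-0.    0.5   0.21  1.28  0.   -0.  ]
```

View pics/w18.png

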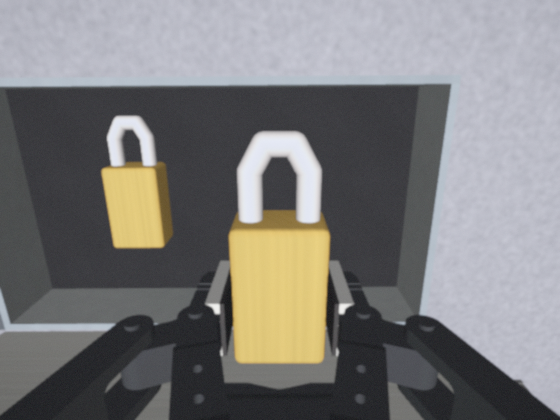

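Still held, well clear of the first lock. Lower and release.

Emit:
carry_out:
  moves:
    - [0,0.02,0.3,0,-1]
    - [0,0.02,0.6,0,-1]
    - [0,0.02,0.9,0,-1]
    - [0,0.02,0.9,0,-1]
    - [0,0.02,0.9,0,-1]

```text
clock: 29.45
eef_pos: [0.6163, 0.0006, 0.1003]
tool_rot: [0.706, 0.708, -0.001, -0.001]
ft_force: [1.4, 0.3, -1.6]
grip_width: 0.0389
```

Emit:
carry_out:
  moves:
    - [0,0,0.15,0,-1]
    - [0,0,0.3,0,-1]
    - [0,0,0.33,0,-1]
    - [0,0,0.33,0,-1]
    - [0,0,0.33,0,-1]

```text
clock: 29.95
eef_pos: [0.6182, -0.0005, 0.0692]
tool_rot: [0.707, 0.707, 0.001, 0.001]
ft_force: [-0.0, 0.0, -2.4]
grip_width: 0.0384
```

```bash
python3 - <<'E'
from h import *
o=st()
E
```

```text
t 29.95 p [ 6.182e-01 -5.000e-04  6.920e-02] toolx [-0.  1.  0.] z [ 0.003  0.    -1.   ] yaw 90.0 F [-0.   0.  -2.4] w 0.0384 j [-0.    0.6   0.05  1.02  0.   -0.  ]
```

Emit:
carry_out:
  moves:
    - [0,0,0.03,0,-1]
    - [0,0,0.035,0,-1]
    - [0,0,0.035,0,-1]
    - [0,0,0.035,0,0.4]
    - [0,0,0.035,0,0.4]
    - [0,0,0.035,0,0.4]
    - [0,0,0.035,0,0.4]
    - [0,0,-0.4,0,0.4]
    - [0,0,-0.9,0,0.4]
    - [0,0,-0.9,0,0.4]

```text
clock: 30.95
eef_pos: [0.6217, -0.0008, 0.1653]
tool_rot: [0.707, 0.707, 0.005, 0.005]
ft_force: [1.3, -0.6, 0.0]
grip_width: 0.0596
```

Emit:
carry_out:
  moves:
    - [0,0,-0.5,0,0.4]
    - [0,0,-1,0,0.4]
    - [0,0,-1,0,-1]
    - [0,0,-1,0,-1]
    - [0,0,-1,0,-1]

```text
clock: 31.45
eef_pos: [0.6164, -0.0007, 0.256]
tool_rot: [0.707, 0.707, -0.001, -0.001]
ft_force: [0.6, -0.8, -0.8]
grip_width: 0.0162
```

```bash
python3 - <<'E'
from h import *
o=st()
o,m,im=snap('wrist','w19')
for a,r,c in brass(im):
  bx=cv2.boxPoints(r); P=np.array([onz(m,*q,.061) for q in bx]); print(a,np.round(r[0],1),P.mean(0).round(4),[np.linalg.norm(P[i]-P[(i+1)%4]).round(4) for i in range(2)])
o,m,im=snap('side','s19'); crop(im,150,80,400,320,2.5,'c9')
snap('scene','sc19')
E
```

```text
t 31.45 p [ 0.6164 -0.0007  0.256 ] toolx [ 0.  1. -0.] z [-0.002 -0.    -1.   ] yaw 90.0 F [ 0.6 -0.8 -0.8] w 0.0162 j [-0.    0.48  0.35  1.44 -0.   -0.  ]
239.0 [279. 186.] [ 0.6176 -0.0011  0.061 ] [np.float64(0.0382), np.float64(0.0657)]
561.0 [165.2 183.5] [ 0.6152 -0.1077  0.061 ] [np.float64(0.0446), np.float64(0.067)]
```

View pics/w19.png

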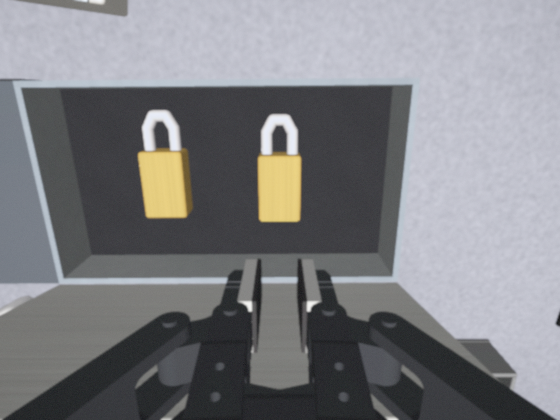

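View pics/c9.png

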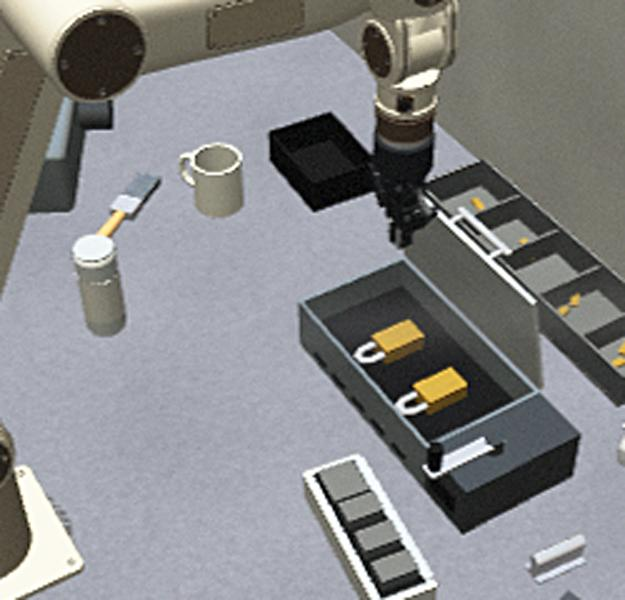

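View pics/sc19.png

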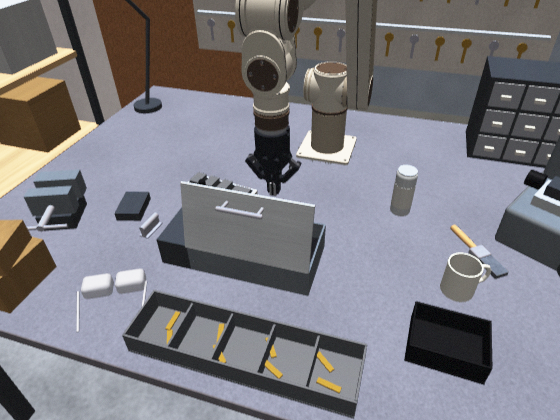

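Emit:
carry_out:
  moves:
    - [0,0,-0.45,0,-0.5]
    - [0,0,-0.9,0,-0.5]
    - [0,0,-0.9,0,-0.5]
    - [-0.49,0,-0.9,1,-0.5]
    - [-0.49,0,-0.9,1,-0.5]
    - [-0.49,0,-0.9,1,-0.5]
    - [-0.49,0,-0.9,1,-0.5]
    - [-0.49,0,-0.9,1,-0.5]
    - [-0.49,0,-0.9,1,-0.5]
    - [-0.49,0,-0.9,1,-0.5]
    - [-0.49,0,-0.9,1,-0.5]
    - [-0.49,0,-0.9,1,-0.5]
    - [-0.49,0,-0.9,1,-0.5]
    - [-0.49,0,-0.9,1,-0.5]
    - [-0.49,0,-0.9,1,-0.5]

```text
clock: 33.1
eef_pos: [0.6168, -0.0497, 0.3458]
tool_rot: [1.0, 0.0, -0.001, -0.0]
ft_force: [-0.6, -0.2, 0.4]
grip_width: 0.0215
```

Emit:
carry_out:
  moves:
    - [0.5,0,0,0,-0.5]
    - [1,0,0,0,-0.5]
    - [1,0,0,0,-0.5]
    - [1,0,0,0,-0.5]
    - [1,0,0,0,-0.5]

```text
clock: 33.6
eef_pos: [0.717, -0.0497, 0.3454]
tool_rot: [1.0, 0.0, -0.001, -0.0]
ft_force: [0.3, 0.4, 0.9]
grip_width: 0.0216
```

```bash
python3 - <<'E'
from h import *
o=st()
o,m,im=snap('wrist','w20')
print(proj(m,[[.717,-.1,.2457],[.717,0,.2457]]))
E
```

```text
t 33.6 p [ 0.717  -0.0497  0.3454] toolx [ 1.     0.001 -0.003] z [-0.003  0.    -1.   ] yaw 0.1 F [0.3 0.4 0.9] w 0.0216 j [-0.07  0.8   1.15  1.92 -0.    1.5 ]
[[279.09091582 285.77251296]
 [279.25808695 145.597551  ]]
```

View pics/w20.png

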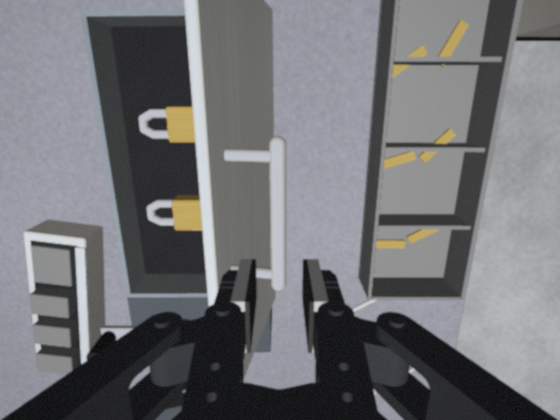

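Emit:
carry_out:
  moves:
    - [0,0,0.4,0,-0.5]
    - [0,0,0.8,0,-0.5]
    - [0,0,0.95,0,-0.5]
    - [0,0,0.95,0,-0.5]
    - [0,0,0.95,0,-0.5]
    - [0,0,0.95,0,-1]
    - [0,0,0.95,0,-1]
    - [0,0,0.95,0,-1]
    - [0,0,0.95,0,-1]

```text
clock: 34.55
eef_pos: [0.7179, -0.0498, 0.2559]
tool_rot: [1.0, 0.0, 0.003, 0.0]
ft_force: [-2.0, -0.4, 6.9]
grip_width: 0.0086
```

```bash
python3 - <<'E'
from h import *
o=st()
E
```

```text
t 34.55 p [ 0.7179 -0.0498  0.2559] toolx [1.    0.    0.005] z [ 0.005 -0.    -1.   ] yaw 0.0 F [-2.  -0.4  6.9] w 0.0086 j [-0.07  0.72  0.77  1.61 -0.    1.5 ]
```

Emit:
carry_out:
  moves:
    - [-0.12,0,0,0,-1]
    - [-0.27,0,0,0,-1]
    - [-0.43,0,0.02,0,-1]
    - [-0.58,0,0.06,0,-1]
    - [-0.72,0,0.11,0,-1]
    - [-0.87,0,0.18,0,-1]
    - [-0.97,0,0.24,0,-1]
    - [-0.97,0,0.24,0,-1]

```text
clock: 35.35
eef_pos: [0.6197, -0.0504, 0.2309]
tool_rot: [1.0, -0.0, 0.002, 0.001]
ft_force: [-4.5, -1.7, 6.3]
grip_width: 0.0083
```

```bash
python3 - <<'E'
from h import *
o=st()
E
```

```text
t 35.35 p [ 0.6197 -0.0504  0.2309] toolx [ 1.    -0.001  0.003] z [ 0.003 -0.002 -1.   ] yaw -0.0 F [-4.5 -1.7  6.3] w 0.0083 j [-0.08  0.5   0.31  1.38 -0.    1.49]
```

Emit:
carry_out:
  moves:
    - [-0.15,0,0.12,0,-1]
    - [-0.27,0,0.23,0,-1]
    - [-0.37,0,0.35,0,-1]
    - [-0.46,0,0.48,0,-1]
    - [-0.54,0,0.62,0,-1]
    - [-0.61,0,0.76,0,-1]
    - [-0.65,0,0.88,0,-1]
    - [-0.66,0,0.93,0,-1]
    - [-0.66,0,0.93,0,-1]
    - [-0.66,0,0.93,0,-1]

```text
clock: 36.35
eef_pos: [0.5536, -0.0508, 0.1385]
tool_rot: [1.0, -0.0, 0.0, 0.001]
ft_force: [-9.4, -2.8, 16.2]
grip_width: 0.0086
```

```bash
python3 - <<'E'
from h import *
o=st()
o,m,im=snap('side','s21'); crop(im,230,150,400,320,3.5,'c9')
E
```

```text
t 36.35 p [ 0.5536 -0.0508  0.1385] toolx [ 1.    -0.001  0.   ] z [ 0.    -0.002 -1.   ] yaw -0.0 F [-9.4 -2.8 16.2] w 0.0086 j [-0.09  0.43 -0.05  1.1  -0.    1.48]
```

View pics/c9.png

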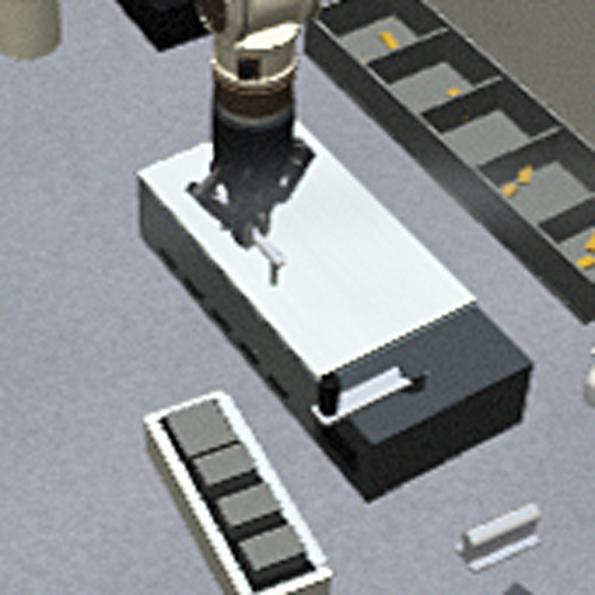

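Emit:
carry_out:
  moves:
    - [0,0,0.03,0,-1]
    - [0,0,0.03,0,-1]
    - [0,0,0.03,0,-1]

```text
clock: 36.7
eef_pos: [0.5536, -0.0508, 0.1382]
tool_rot: [1.0, -0.0, 0.001, 0.001]
ft_force: [-16.1, -1.8, 30.7]
grip_width: 0.0083
```

Emit:
carry_out:
  moves:
    - [0,0,-0.03,0,1]
    - [0,0,-0.03,0,1]
    - [0,0,-0.03,0,1]
    - [0,0,-0.03,0,1]
    - [0,0,-0.4,0,1]
    - [0,0,-0.8,0,1]
    - [0,0,-0.8,0,1]

```text
clock: 37.4
eef_pos: [0.5575, -0.0499, 0.2176]
tool_rot: [1.0, 0.0, 0.005, 0.0]
ft_force: [0.2, -0.3, 0.2]
grip_width: 0.0858
```

```bash
python3 - <<'E'
from h import *
o=st()
o,m,im=snap('side','s22'); crop(im,230,150,400,320,3.5,'c9')
o,m,im=snap('scene','sc22'); crop(im,120,160,340,300,3.6,'c10')
E
```

```text
t 37.4 p [ 0.5575 -0.0499  0.2176] toolx [1.   0.   0.01] z [ 0.01  -0.001 -1.   ] yaw 0.0 F [ 0.2 -0.3  0.2] w 0.0858 j [-0.09  0.37  0.08  1.27  0.    1.48]
```

View pics/c10.png

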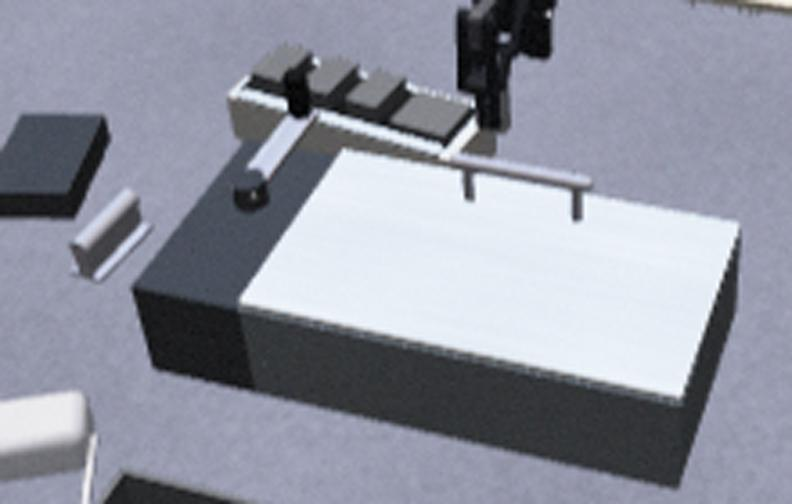

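Emit:
carry_out:
  moves:
    - [-0.26,1,0,0,1]
    - [-0.26,1,0,0,1]
    - [-0.26,1,0,0,1]

```text
clock: 37.8
eef_pos: [0.5257, -0.1538, 0.2101]
tool_rot: [1.0, -0.003, -0.002, 0.0]
ft_force: [0.4, 0.4, -0.0]
grip_width: 0.0852
```

Emit:
carry_out:
  moves:
    - [-0.27,1,0,0,1]
    - [-0.27,1,0,0,1]
    - [-0.27,1,0,0,1]
    - [-0.27,1,0,0,1]

```text
clock: 38.2
eef_pos: [0.4999, -0.2503, 0.2105]
tool_rot: [1.0, -0.002, -0.001, -0.001]
ft_force: [-0.6, 0.3, 0.4]
grip_width: 0.0855
```

```bash
python3 - <<'E'
from h import *
o=st()
o,m,im=snap('wrist','w23')
print(proj(m,[[.505,-.258,.1435]]))
E
```

```text
t 38.2 p [ 0.4999 -0.2503  0.2105] toolx [ 1.    -0.003 -0.003] z [-0.003  0.002 -1.   ] yaw -0.2 F [-0.6  0.3  0.4] w 0.0855 j [-0.46  0.38  0.08  1.27  0.    1.11]
[[287.80970689 251.27587169]]
```

View pics/w23.png

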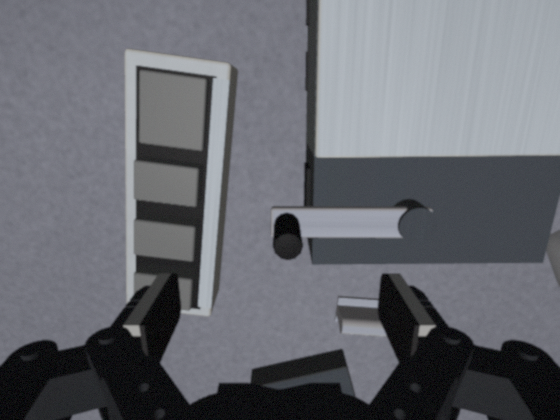

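Emit:
carry_out:
  moves:
    - [0.05,0.05,0.35,0,1]
    - [0.05,0.05,0.73,0,1]
    - [0.05,0.05,0.73,0,1]
    - [0.05,0.05,0.73,0,1]
    - [0.05,0.05,0.73,0,-1]
    - [0.05,0.05,0.73,0,-1]
    - [0.05,0.05,0.73,0,-1]
    - [0.05,0.05,0.73,0,-1]
    - [0.05,0.05,0.73,0,-1]
    - [0.05,0.05,0.73,0,-1]

```text
clock: 39.25
eef_pos: [0.5047, -0.2549, 0.1403]
tool_rot: [1.0, -0.0, -0.001, 0.0]
ft_force: [-4.1, 0.0, 6.7]
grip_width: 0.0162
```

Emit:
carry_out:
  moves:
    - [0.01,-0.18,0,0,-1]
    - [0.06,-0.36,0,0,-1]
    - [0.14,-0.52,0,0,-1]
    - [0.25,-0.66,0,0,-1]
    - [0.39,-0.77,0,0,-1]
    - [0.55,-0.86,0,0,-1]
    - [0.72,-0.91,0,0,-1]
    - [0.88,-0.92,0,0,-1]
    - [0.91,-0.92,0,0,-1]
    - [0.91,-0.92,0,0,-1]

```text
clock: 40.25
eef_pos: [0.5944, -0.152, 0.1403]
tool_rot: [1.0, 0.004, -0.003, -0.01]
ft_force: [-9.3, 26.9, 14.5]
grip_width: 0.0146
```

```bash
python3 - <<'E'
from h import *
o=st()
o,m,im=snap('side','s24'); crop(im,230,150,400,320,3.5,'c9')
E
```

```text
t 40.25 p [ 0.5944 -0.152   0.1403] toolx [ 1.     0.008 -0.006] z [-0.006  0.02  -1.   ] yaw 0.4 F [-9.3 26.9 14.5] w 0.0146 j [-0.26  0.54  0.14  1.19  0.02  1.3 ]
```

View pics/c9.png

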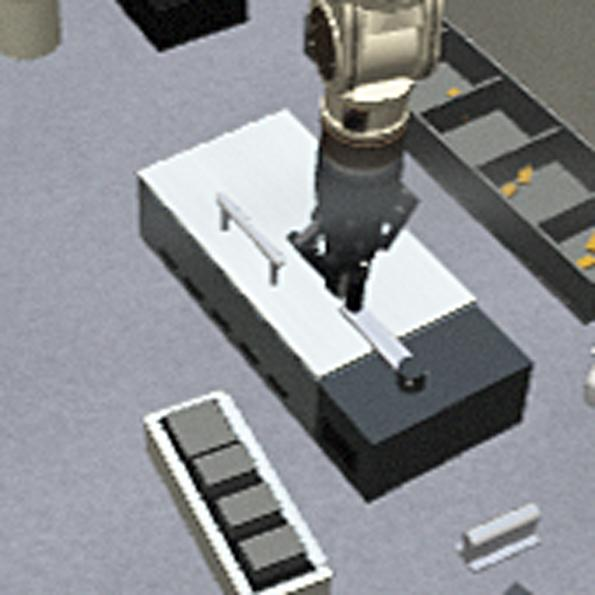

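Emit:
carry_out:
  moves:
    - [0,0.1,0,0,-1]
    - [0,0.1,0,0,-1]
    - [0,0.1,0,0,1]
    - [0,0.1,0,0,1]
    - [0,0.1,0,0,1]
    - [0,0.1,0,0,1]
    - [0,0.1,-0.4,0,1]
    - [0,0.1,-0.9,0,1]
    - [0,0.1,-0.9,0,1]

```text
clock: 41.2
eef_pos: [0.6005, -0.175, 0.2374]
tool_rot: [1.0, -0.001, 0.007, 0.002]
ft_force: [0.9, 0.3, 0.2]
grip_width: 0.0852
```

```bash
python3 - <<'E'
from h import *
o=st()
o,m,im=snap('wrist','w25')
k=[onz(m,*q,z) for q,z in []]
o,m,im=snap('scene','sc25'); crop(im,120,160,340,300,3.6,'c10')
E
```

```text
t 41.2 p [ 0.6005 -0.175   0.2374] toolx [ 1.    -0.002  0.014] z [ 0.014 -0.004 -1.   ] yaw -0.1 F [0.9 0.3 0.2] w 0.0852 j [-0.28  0.49  0.32  1.39 -0.    1.29]
```

View pics/w25.png

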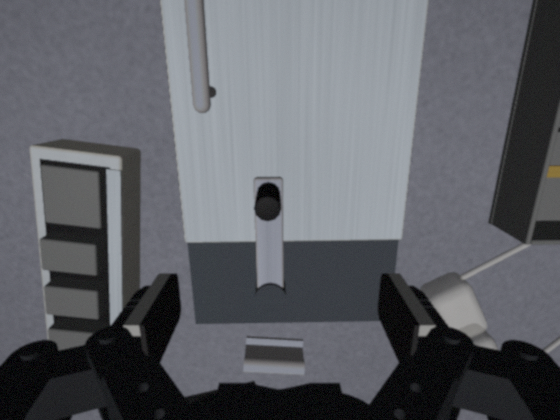

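View pics/c10.png

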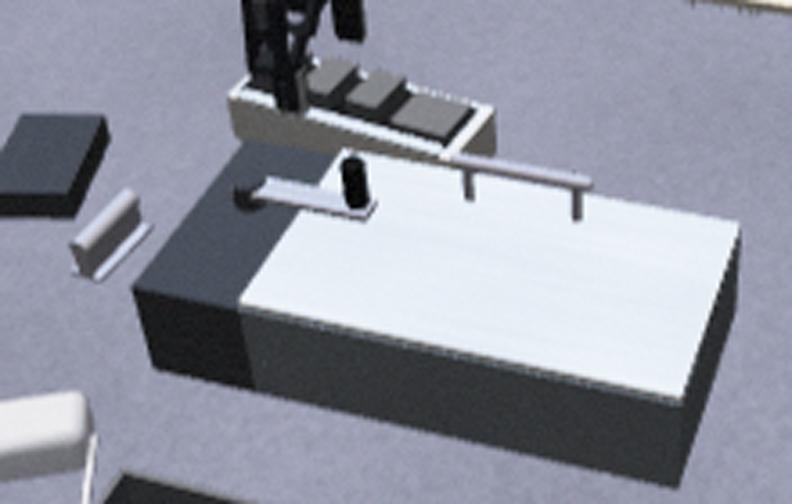

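Emit:
carry_out:
  moves:
    - [-1,0.78,0,0,-1]
    - [-1,0.78,0,0,-1]
    - [-1,0.78,0,0,-1]

```text
clock: 41.6
eef_pos: [0.4933, -0.2523, 0.2273]
tool_rot: [1.0, -0.001, -0.002, -0.001]
ft_force: [-0.1, -0.5, -0.4]
grip_width: 0.044
```

Emit:
carry_out:
  moves:
    - [-1,0.78,0.4,0,-1]
    - [-1,0.78,0.4,0,-1]
    - [-1,0.78,0.4,0,-1]
    - [-1,0.78,0.4,0,-1]
    - [-1,0.78,0.4,0,-1]

```text
clock: 42.1
eef_pos: [0.3956, -0.3289, 0.1879]
tool_rot: [1.0, -0.001, -0.001, -0.001]
ft_force: [0.1, -0.4, 0.4]
grip_width: 0.0003
```

```bash
python3 - <<'E'
from h import *
o=st()
o,m,im=snap('wrist','w26')
print(proj(m,[[.401,-.331,.07]]),proj(m,[[*o['eef_pos'][:2],.07]]) if 0 else '')
E
```

```text
t 42.1 p [ 0.3956 -0.3289  0.1879] toolx [ 1.    -0.003 -0.002] z [-0.002  0.002 -1.   ] yaw -0.2 F [ 0.1 -0.4  0.4] w 0.0003 j [-0.69  0.31 -0.08  1.18  0.    0.88]
[[286.61039253 214.35228033]]
```

View pics/w26.png

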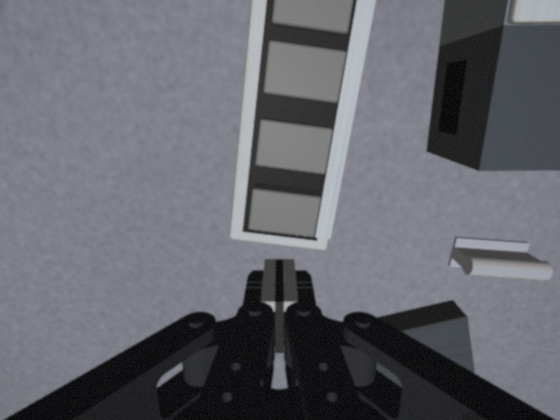

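Emit:
carry_out:
  moves:
    - [0.05,0.02,0.4,0,-1]
    - [0.05,0.02,0.7,0,-1]
    - [0.05,0.02,0.8,0,-1]
    - [0.05,0.02,0.8,0,-1]

```text
clock: 42.55
eef_pos: [0.4018, -0.3293, 0.1078]
tool_rot: [1.0, 0.001, -0.001, -0.001]
ft_force: [-0.3, -0.7, -0.4]
grip_width: 0.0001
```

Emit:
carry_out:
  moves:
    - [0,0,0.1,0,-1]
    - [0,0,0.15,0,-1]
    - [0,0,0.2,0,-1]
    - [0,0,0.22,0,-1]
    - [0,0,0.22,0,-1]
    - [0,0,0.22,0,-1]

```text
clock: 43.15
eef_pos: [0.4019, -0.3308, 0.0874]
tool_rot: [1.0, -0.0, 0.0, 0.0]
ft_force: [0.5, -0.6, -0.3]
grip_width: 0.0003
```

```bash
python3 - <<'E'
from h import *
o=st()
E
```

```text
t 43.15 p [ 0.4019 -0.3308  0.0874] toolx [ 1. -0.  0.] z [ 0. -0. -1.] yaw -0.0 F [ 0.5 -0.6 -0.3] w 0.0003 j [-0.69  0.42 -0.21  0.94 -0.    0.88]
```

Emit:
carry_out:
  moves:
    - [0,0,0.02,0,-1]
    - [0,0,0.04,0,-1]
    - [0,0,0.04,0,-1]
    - [0,0,0.04,0,-1]
    - [0,0,0.04,0,-1]

```text
clock: 43.65
eef_pos: [0.4023, -0.331, 0.0849]
tool_rot: [1.0, -0.0, 0.001, 0.001]
ft_force: [-2.3, 2.0, 10.3]
grip_width: -0.0002
```

Emit:
carry_out:
  moves:
    - [0,0,-0.5,0,-1]
    - [0,0,-1,0,-1]
    - [0,0,-1,0,-1]
    - [0,0,-1,0,-1]

```text
clock: 44.05
eef_pos: [0.4028, -0.3314, 0.1849]
tool_rot: [1.0, -0.0, 0.002, 0.001]
ft_force: [-1.0, 1.0, -0.9]
grip_width: 0.0001
```

Emit:
carry_out:
  moves:
    - [-0.5,0.5,-0.9,0,-1]
    - [-0.8,0.9,-0.9,0,-1]
    - [-0.8,0.9,-0.9,0,-1]
    - [-0.8,0.9,-0.9,0,-1]
    - [-0.8,0.9,-0.9,0,-1]
    - [-0.8,0.9,-0.9,0,-1]
    - [-0.8,0.9,-0.9,0,-1]

```text
clock: 44.75
eef_pos: [0.3223, -0.4191, 0.2714]
tool_rot: [1.0, 0.001, -0.001, -0.002]
ft_force: [0.2, 0.1, 0.2]
grip_width: 0.0002
```

```bash
python3 - <<'E'
from h import *
o=st()
o,m,im=snap('side','s27'); crop(im,150,130,400,350,2.7,'c9')
o,m,im=snap('scene','sc27'); crop(im,120,160,340,300,3.6,'c10')
snap('wrist','w27')
E
```

```text
t 44.75 p [ 0.3223 -0.4191  0.2714] toolx [ 1.     0.002 -0.002] z [-0.002  0.003 -1.   ] yaw 0.1 F [0.2 0.1 0.2] w 0.0002 j [-0.92  0.3   0.12  1.4   0.    0.65]
```

View pics/c9.png

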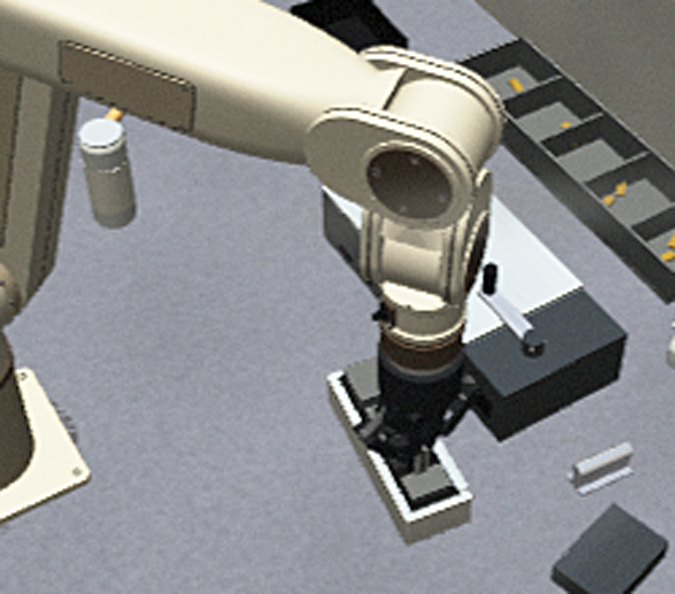

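View pics/c10.png

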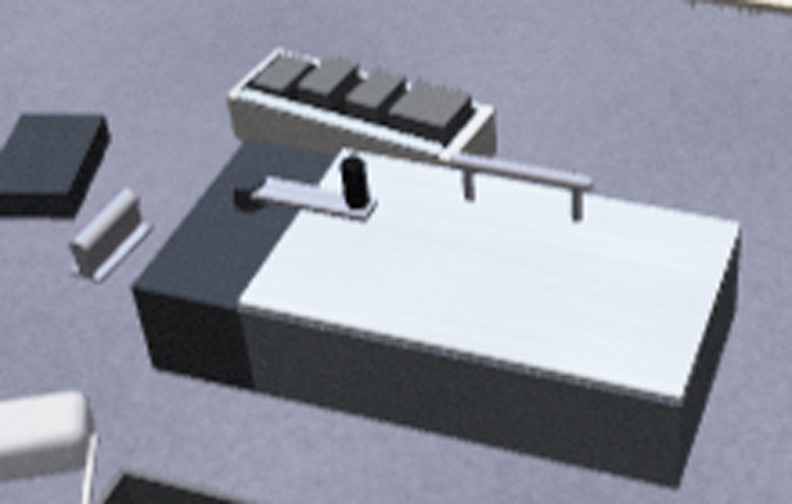

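View pics/sc27.png

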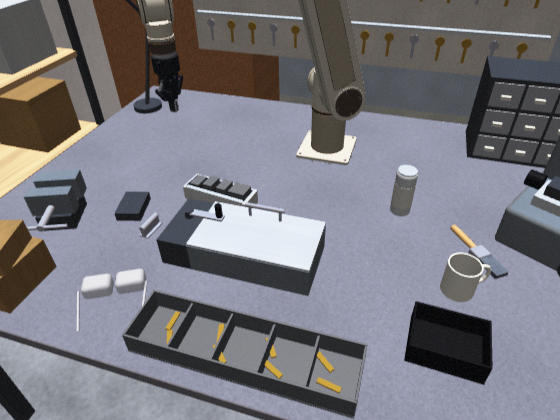

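```bash
python3 - <<'E'
from h import *
print(order.job_done()); st()
E
```

```text
the job is handed in; nothing more can be done
None
the job is handed in; nothing more can be done
```

The job is done and handed in at about 45 s on the robot's clock, out of the 210 s allowed. No verdict was reported.

**What I did, in order:**
1. Pressed the stop key in.
2. Swung the latch lever to about 1.6 rad.
3. Opened the lid to about 1.37 rad.
4. Laid both padlocks flat on the tub floor, about 110 mm apart. I saw only two on the bench in every view.
5. Shut the lid and pressed it down by its handle.
6. Swung the latch lever back over the lid.
7. Pressed the high key in.

**Last checks:**
- **Lid and lever:** in the final scene picture both sit at the same pixel positions as at the start.
- **Keys:** the high key is in and the other three are up.
- **Bench:** no padlock is left, and the can, mug, brush, lock cylinder and rim lock case stand where they were.
- **Arm:** it was clear of everything, with forces at about zero.
- **Padlocks:** I last saw them with the lid open, lying flat and separate. I could not see them after the lid was shut.

**What disagreed:**
- **Early height and position fixes:** the scene and side cameras differed by about 10 mm in y on the tub corners. I used the wrist camera's closer views instead.
- **Padlock heights:** heights from two views came out between 14 and 23 mm, against tops at 28 mm. I set the grasp heights from the given sizes, which the top-face measurements matched.
- **Latch return:** the grip slid about 13 mm along the knob and pulled with about 27 N. The lever still ended at its start position.

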